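Key and refit the drive pulley of a bench spindle

ROBOT

A 6-joint arm with a two-finger parallel gripper is mounted at the origin on the work surface. World frame = base frame: x ahead of the robot, y to its left, z up, the work surface at z = 0. Lengths are in m, angles in degrees, forces in N, time in s.
With the tool pointing down it reaches from about 0.4 to 0.825 m from the base axis. Payload 7 kg.
Tool frame: the origin (TCP) lies at the very end of the fingers, on their centre line; the grasp point (between the pads) lies 19 mm behind it; z points along the fingers, y is the direction in which the jaws open and shut (so a half turn about z gives the same grasp; the last joint's range is limited). The gripper opens to 88 mm and grips with 3 to 60 N. Pads are 19 mm wide; open, the fingers measure 130 mm over their backs; the gripper's body (78 mm by 193 mm) begins 47 mm behind the grasp point.
Start: joints at [84.574, 20.546, 0.682, 0, -70.136, -16.507], TCP at [0.252, 0.626, 0.227] pointing down, gripper open.
Joint ranges: [-176.03, 176.03], [-82.01, 121.73], [-58.28, 71.71], [-173.87, 95.51], [-174.79, -0.11], [-173.66, 173.66]. Speed limits (degrees/s): [136.94, 136.94, 172.46, 180, 180, 180].

INTERFACE

Orientations are given as [roll, pitch, yaw] about the fixed x, y, z axes, in that order (R = Rz(yaw) Ry(pitch) Rx(roll)).
In Python, from station import * gives the robot as it stands.
- The arm moves only by the tool carry_out, never from a script. Its argument "series" is a list of rows, each a list of 3 entries, a list of its own where there are three numbers: the turn, a rotation vector about the world's x, y, z in units of 10 degrees (1.0 is 10 degrees), then the shift along the world's x, y, z in units of 30 mm (1.0 is 30 mm), then the finger opening in mm, from 0 to 87.6. In form: [[[wx, wy, wz], [tx, ty, tz], claw], ...]. A call has 1 to 12 rows; each row is the pose to reach, as a shift and turn from the pose commanded when the call began; what a row does not reach only later rows make up. A row lasts 1/8 s, in which the tool goes at most 62.5 mm and 10.7 degrees, less where a joint would pass 70% of its speed; a pose out of reach is approached as far as the arm can. A call with a gripper value outside its range is refused whole. The fingers move at their own pace and stop on an object; "squeeze" is the grip in N (left out, the last holds). Time passes only in rows, so rows that repeat a pose let the fingers close. It gives the time, the measured TCP pose, the force and the opening at its end, in the units of the state.
- state(): the state, without advancing time (a new reading comes with each control period).
- grab_frame(name): name is "side" or "top" or "wrist"; returns a dict with "frame" (400x640x3 uint8, red, green, blue), "fx", "fy", "cx", "cy" (pixels), "R" (3x3) and "t" (3): a world point X has camera coordinates R X + t. Camera axes: x right, y down, z forward; pixel columns grow to the right and rows downward; lengths in m; the calibration is good to about 2 mm. A picture is of the moment at which its call begins. There is no depth.
- sign_off(): hands the job in, once; it reports no verdict.
The state is a dict: "time": time; "joint_pos": joint angles; "dq": joint speeds; "tau": joint torques, N m; "position": TCP position; "orientation": TCP orientation; "force": force on the tool from outside, world axes, zero at the start; "wrist_torque": the same for the moment, N m; "gripper_width": finger opening in m.
Only numpy, scipy, OpenCV 4.12 (cv2) and the standard library are available. Lean on these libraries where they do the work, as an engineer would, in place of code of your own. Each camera call takes 0.05 s, during which the arm holds its last target.

TASK

Refit the drive pulley on the workshop spindle: take the brass key out of the purple wooden stand, drop it into the slot in the spindle's shaft so that it stands fully down in its pocket, and let go of it. Then slide the pulley onto the shaft with its keyway over the key and press it fully home, flat against the shaft's shoulder, pushing the black ring down with it. Go by feel and never force anything, leave the key in its slot under the pulley, and leave the loose wood and the jar where they are.

Things in the scene. Friction and masses are not known exactly. Their poses are not given: they have to be found in the camera images.
- spindle: Fixed grey spindle housing: foot 170 (x) x 130 (y) x 12 mm, round body 112 mm wide, 50 mm high, a rib on its +x side. Origin: centre of its underside, on the spindle axis; z up. Shaft and shoulder turn together, stiffly (0.2 N m), through a limited angle. Forces on it must stay under 60 N even for a moment: touch down slowly (20 mm/s); 3 N finds the slot.
- spindle_seat (a point): On the vertical spindle axis, level with the flat top of the shaft's steel shoulder (52 mm wide, 80 mm above the table). x and y as spindle. The pulley seats on this face. A closed pocket for the key goes 26 mm down into the shoulder: 12 mm wide, from 9 to 21 mm off the axis, a continuation of the slot in the shaft.
- shaft_top (a point): On the axis, at the top of the steel shaft, 36 mm above spindle_seat. Shaft 30 mm in diameter, rim chamfered 1.2 x 1.5 mm. A slot 12 mm wide, floor 9 mm off the axis, runs down one side into the pocket; open outwards and at the top, lips nearly sharp. Its direction is not reported: 0.2 to 2.0 rad anticlockwise (from above) of this frame's +x (the rib). See it or feel for it.
- seal (a joint): Black plastic ring round the shoulder, 72 mm outside, 54 mm inside, 10 mm tall, sliding up and down. Value in m: 0 = its top stands 10 mm above the shoulder's top face, 0.010 = level with it. It starts raised and stays where it is left; pushing it down takes about 7 N, more than the pulley's weight, and the pulley must push it down to get home.
- key_mid (a point): Centre of the brass key: square bar 10 x 10 mm, 60 mm long (z), ends chamfered 0.6 mm over 2 mm, about 50 g, upright in the stand at the start with its upper 36 mm showing; x, y square to its faces. Home, it is 15 mm off the spindle axis, centre 4 mm above spindle_seat, top 2 mm below the shaft's top. It falls in by itself once its foot is in the pocket.
- key_stand: Fixed purple hardwood block, 80 (x) by 60 (y) by 30 mm high, with a square 12 mm pocket 24 mm deep in the middle of its top in which the key stands at the start. Origin at the centre of its underside.
- pulley_mid (a point): Centre of the aluminium pulley, half-way up its 50 mm (z up along the bore; about 0.3 kg; it lies flat, rim down). V-groove rim 84 mm wide over the lower 20 mm, above it a boss with two flats 46 mm apart facing +y and -y (grip these). Bore 32 mm, right through; keyway 12 mm wide on the +x side, reaching 23.5 mm off the axis; mouths below chamfered 1.5 mm. Home: 25 mm above spindle_seat.
- purple_block: Bystander: loose purple hardwood block 110 x 55 x 45 mm, origin at the centre of its underside.
- orange_strip: Bystander: loose orange hardwood strip 160 x 32 x 22 mm, origin at the centre of its underside.
- glue_jar: Bystander: white jar with yellow lid, 60 mm wide, 75 mm tall, origin at the centre of its underside.
Not all that is in view belongs to the job. Several things look just like the part that bears pulley_mid: the one meant starts farthest from the robot's base. Of the things shaped like the spindle, the grey one is meant.

How it is judged:
By the outcome, as a careful person would: the job done as asked, in the order asked, and still so for the second after the job is handed in, with the robot touching nothing.
It also fails if it takes over 72 s, if anything falls off the work surface, if the arm or the gripper's body presses on something with over 40 N, if the wrist force passes 120 N, or if a joint passes its speed limit or range.

## Working session

There is one attempt and no reset: what is moved stays moved. The work goes in short steps, Python scripts to look and compute and a tool call to move; the robot and the scene stay as the last step left them, time stands still between calls to the robot, and variables do not carry over. Pictures are saved under pics/ and viewed, and the job is handed in when it is done.

Besides the shell and the picture viewer there is one more tool, called as a command line: name --argument value ..., lists and objects as JSON in quotes. carry_out: Moves the arm, as the interface text tells. Its arguments: {"type":"object","properties":{"series":{"type":"array"},"squeeze":{"type":"number"}},"required":["series"]}

```bash
mkdir -p pics; ls
python3 - <<'E'
from station import *
import cv2
for n in ("side","top","wrist"):
    f=grab_frame(n); cv2.imwrite(f"pics/a_{n}.png",f["frame"][:,:,::-1])
    print(n,f["fx"],f["cx"],f["cy"],f["R"],f["t"])
print(state())
E
```

```text
pics
side 398.9098723161395 318.3815337891142 205.36556193700852 [[-0.95397387 -0.29909058 -0.02187887]
 [-0.16495912  0.58427751 -0.79461203]
 [ 0.25044431 -0.75442999 -0.60672319]] [0.51603114 0.18270506 0.81384506]
top 496.4536305151696 316.82154727845347 196.4528373970882 [[ 0.02100784 -0.99964941 -0.01611595]
 [-0.98453947 -0.01788115 -0.1742478 ]
 [ 0.17389853  0.01952736 -0.98456995]] [-0.02387588  0.52168383  1.3215632 ]
wrist 319.15786139588266 316.3819691185812 195.02369931389336 [[-3.73804827e-01 -9.27506895e-01  9.54213429e-04]
 [-8.87459207e-01  3.57963431e-01  2.90307317e-01]
 [-2.69603612e-01  1.07671451e-01 -9.56932992e-01]] [ 0.67409088 -0.03751467  0.39095367]
{'time': 0.15, 'joint_pos': array([ 8.45746556e+01,  2.05839868e+01,  6.46704490e-01, -1.44864958e-02,
       -7.01343267e+01, -1.65062709e+01]), 'dq': array([-0.02555108, -0.1518169 ,  0.20860047,  0.04221758, -0.16646976,
        0.03729159]), 'tau': array([-1.48744282e-03, -5.83275676e+01,  2.93291777e+01,  7.00135991e+00,
        8.86121794e-03, -1.09423236e-04]), 'position': array([0.25200881, 0.62581272, 0.22582269]), 'orientation': array([ 1.79927472e+02, -7.28869544e-03, -2.19365419e+01]), 'force': array([ 0.3879613 , -0.14220196,  0.21712557]), 'wrist_torque': array([-0.06118004,  0.02966938, -0.06813118]), 'gripper_width': 0.087512483540581}
```

View pics/a_side.png

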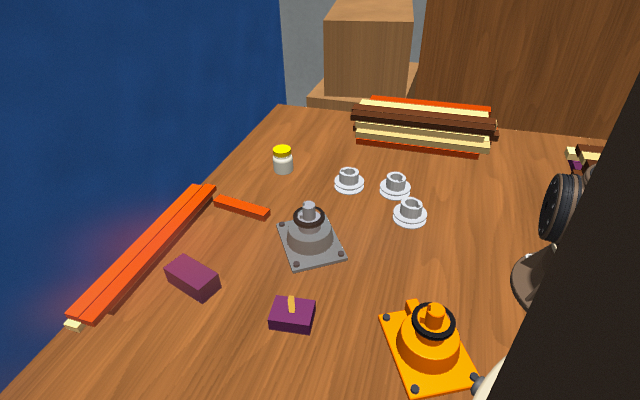

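View pics/a_top.png

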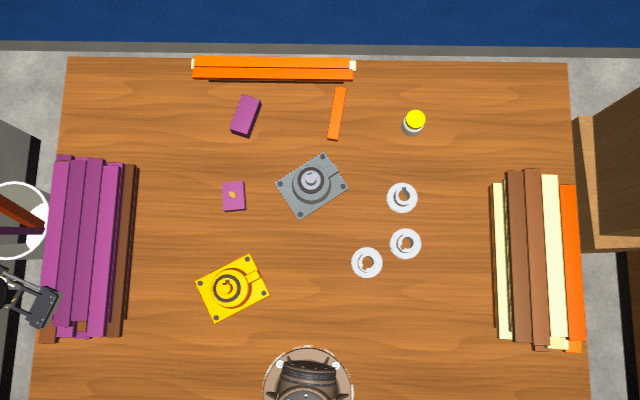

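View pics/a_wrist.png

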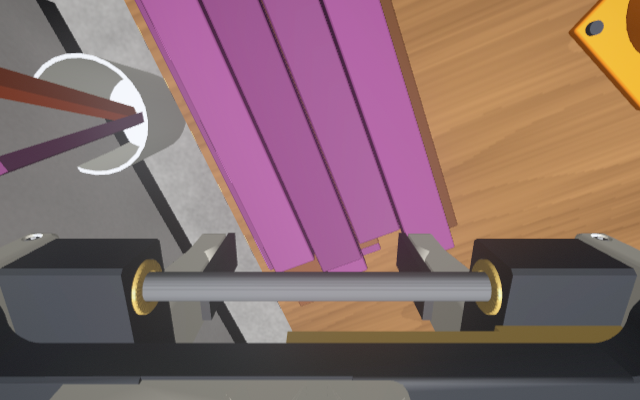

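The side and top views show the grey spindle at side (310,235) and top (311,182). The stand with the key is at side (292,310) and top (233,196). The three pulleys are at top (402,197), (405,243) and (367,262), and the farthest from the base looks like (402,197). Next I'll enlarge these areas.

```bash
cat > h.py <<'E'
import numpy as np, cv2
from station import *
def grab(n,save=None):
    f=grab_frame(n)
    f["R"]=np.array(f["R"]);f["t"]=np.array(f["t"])
    if save: cv2.imwrite("pics/"+save,f["frame"][:,:,::-1])
    return f
def ray(f,u,v):
    d=np.array([(u-f["cx"])/f["fx"],(v-f["cy"])/f["fy"],1.])
    d=f["R"].T@d; return -f["R"].T@f["t"], d/np.linalg.norm(d)
def onz(f,u,v,z):
    c,d=ray(f,u,v); return c+d*(z-c[2])/d[2]
def tri(*obs):
    A=np.zeros((3,3));b=np.zeros(3);L=[]
    for f,u,v in obs:
        c,d=ray(f,u,v);P=np.eye(3)-np.outer(d,d);A+=P;b+=P@c;L.append((c,P))
    X=np.linalg.solve(A,b); return X,[np.linalg.norm(P@(X-c)) for c,P in L]
def proj(f,X):
    p=f["R"]@np.array(X)+f["t"]; return p[0]/p[2]*f["fx"]+f["cx"],p[1]/p[2]*f["fy"]+f["cy"]
def crop(f,u,v,w,h,s,name,I=cv2.INTER_CUBIC):
    u,v=int(u),int(v);a=f["frame"][max(v-h,0):v+h,max(u-w,0):u+w,::-1]
    cv2.imwrite("pics/"+name,cv2.resize(a,None,fx=s,fy=s,interpolation=I))
E
python3 - <<'E'
from h import *
import pickle
T=grab("top");S=grab("side");W=grab("wrist")
pickle.dump((T,S),open("ts0.pkl","wb"))
for f in(T,S,W): print(-f["R"].T@f["t"])
crop(T,310,185,50,40,8,"t_sp.png");crop(T,233,196,40,30,8,"t_key.png");crop(T,402,197,40,30,8,"t_pu.png")
crop(S,310,230,50,45,8,"s_sp.png");crop(S,292,310,40,30,8,"s_key.png");crop(S,360,180,40,30,8,"s_pu.png")
for p in [(402,197),(405,243),(367,262)]: print(onz(T,*p,0.05),np.linalg.norm(onz(T,*p,.05)[:2]))
for p in [(349,175),(396,180),(410,205)]: print(onz(S,*p,0.05))
E
```

```text
[ 0.284302   -0.04034584  1.39168888]
[0.31859622 0.66157872 0.65024849]
[0.32413418 0.5966558  0.38475827]
[ 0.52398944 -0.24686656  0.05      ] 0.579230554944378
[ 0.39834513 -0.25381365  0.05      ] 0.47233484907758777
[ 0.34549978 -0.15184941  0.05      ] 0.37739679555213806
[ 0.52650113 -0.23878246  0.05      ]
[ 0.3992566  -0.24853891  0.05      ]
[ 0.34953532 -0.14755945  0.05      ]
```

View pics/t_sp.png

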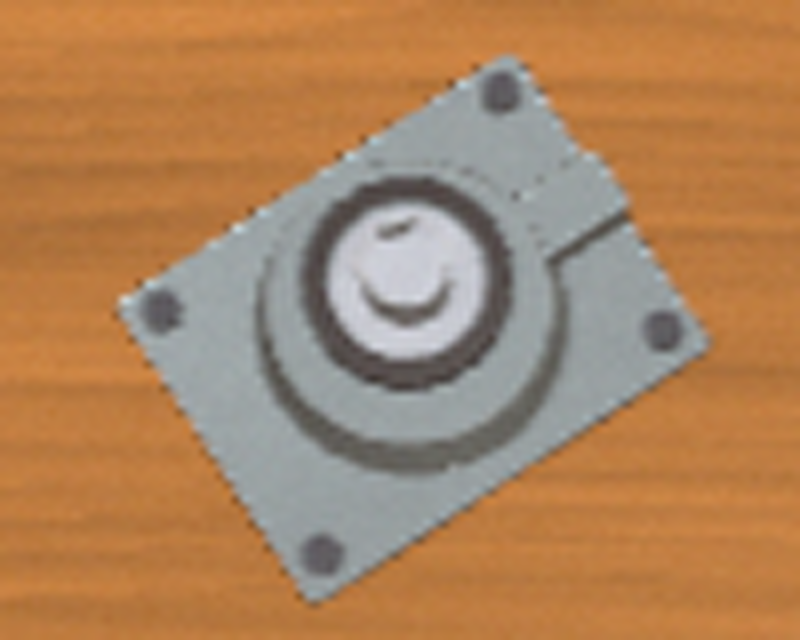

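View pics/s_sp.png

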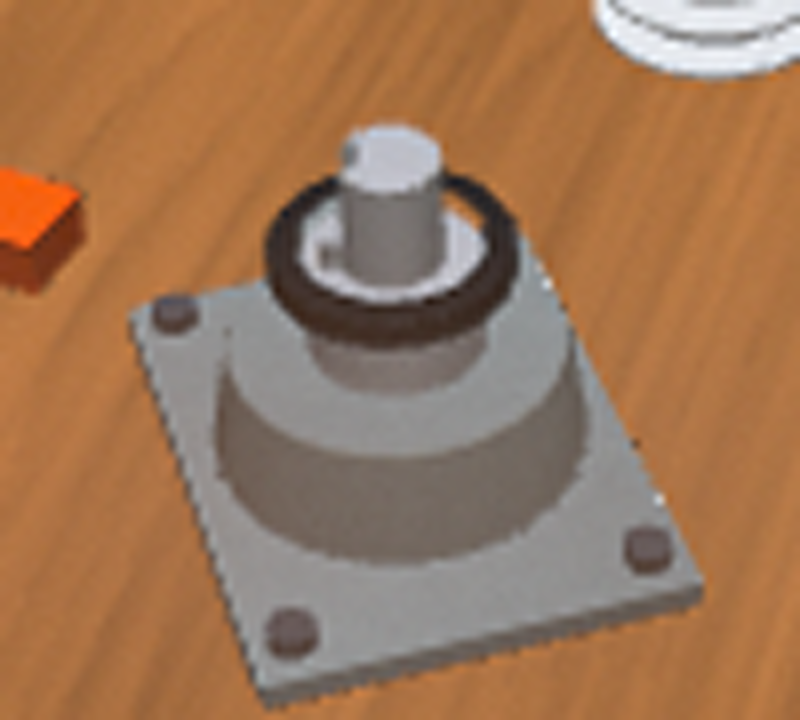

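View pics/t_key.png

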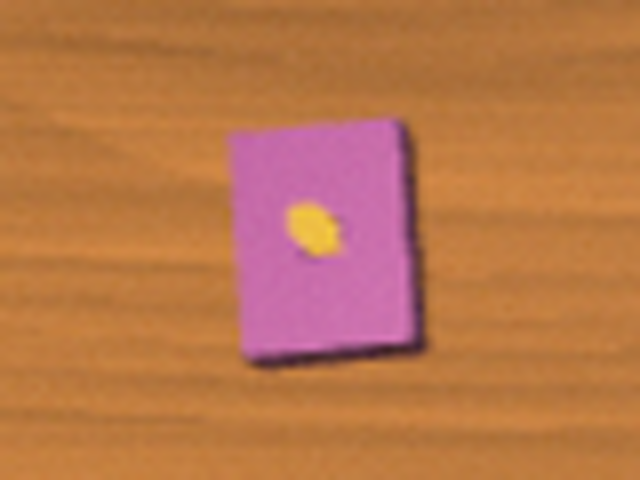

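View pics/s_key.png

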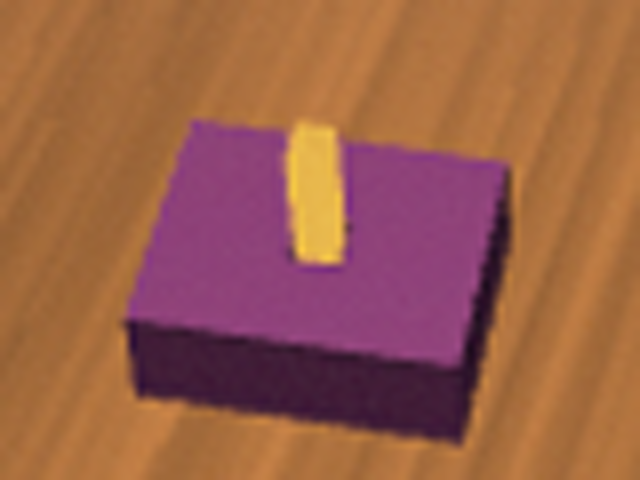

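View pics/t_pu.png

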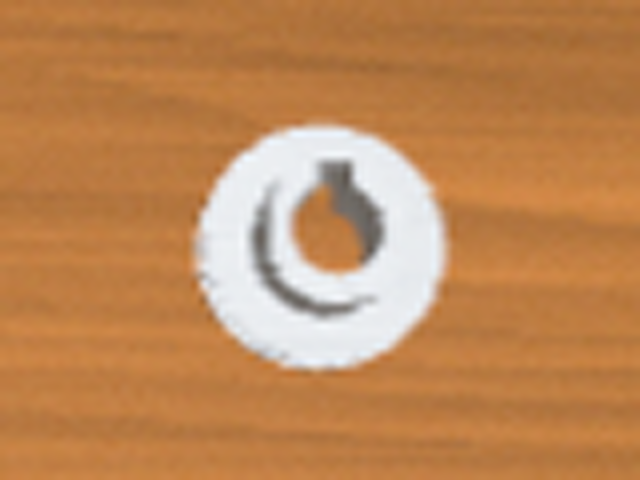

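View pics/s_pu.png

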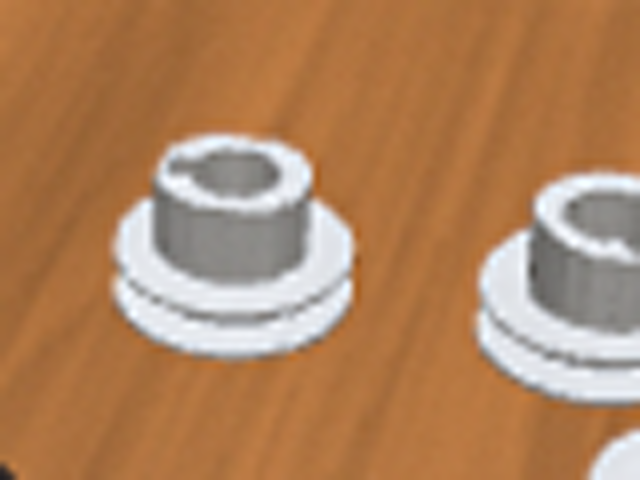

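The top crops show the key tip near (232,193), the spindle shaft centre near (311,178) and its slot dark at about (309,173), on the image-up side. The pulley's keyway points image-up, slightly right. Next: coarse triangulation, then a close look with the wrist camera.

Run:
```python
from h import *
import pickle
T,S=pickle.load(open("ts0.pkl","rb"))
tc=lambda o,x,y:(o[0]+x/8,o[1]+y/8)
# crop origins
tk=(193,166);sk=(252,280);tsp=(260,145);ssp=(260,185);tp=(362,167);sp=(320,150)
print("key top",tri((T,*tc(tk,303,220)),(S,*tc(sk,316,130))))
for a,b in [((230,133),(192,122)),((405,120),(128,320)),((413,345),(460,365)),((247,355),(510,165))]:
    print("stand corners top",onz(T,*tc(tk,*a),.03))
for b in [(192,122),(128,320),(460,365),(510,165)]: print("  S",onz(S,*tc(sk,*b),.03))
print("foot T",[onz(T,*tc(tsp,*a),.012)for a in[(120,302),(510,57),(708,345),(312,602)]])
print("foot S",[onz(S,*tc(ssp,*a),.012)for a in[(132,315),(265,690),(700,590)]])
print("shaft top S",onz(S,*tc(ssp,392,158),.116),"T",onz(T,*tc(tsp,405,255),.116))
print("pulley T rim",onz(T,*tc(tp,322,247),.02), "boss T",onz(T,*tc(tp,333,228),.05),"boss S",onz(S,*tc(sp,235,172),.05))
```

```text
key top (array([0.52195023, 0.21915101, 0.07158498]), [np.float64(0.000589841795989699), np.float64(0.0005898417959896028)])
stand corners top [0.55938933 0.25448651 0.03      ]
stand corners top [0.56513296 0.19312108 0.03      ]
stand corners top [0.48539721 0.18660069 0.03      ]
stand corners top [0.48081108 0.24426852 0.03      ]
  S [0.56768552 0.19368669 0.03      ]
  S [0.55969234 0.25263993 0.03      ]
  S [0.48136341 0.24238167 0.03      ]
  S [0.48788262 0.18417712 0.03      ]
foot T [array([0.56534868, 0.10663623, 0.012     ]), array([ 0.6573965 , -0.03013529,  0.012     ]), array([ 0.55352757, -0.10206598,  0.012     ]), array([0.45941614, 0.0355043 , 0.012     ])]
foot S [array([ 0.65917956, -0.02923026,  0.012     ]), array([0.5643367 , 0.10788703, 0.012     ]), array([0.4603576 , 0.03814564, 0.012     ])]
shaft top S [0.55979596 0.00077137 0.116     ] T [0.56157687 0.00234223 0.116     ]
pulley T rim [ 0.5268758  -0.25215973  0.02      ] boss T [ 0.52824144 -0.25133993  0.05      ] boss S [ 0.52978354 -0.2563521   0.05      ]
```

carry_out --series '[[[0, 0, 0.8], [1.8, -3.4, -0.2], 87], [[0, 0, 1.5], [3.6, -6.8, -0.4], 87], [[0, 0, 2.2], [5.4, -10.2, -0.6], 87], [[0, 0, 2.9], [7.2, -13.7, -0.6], 87], [[0, 0, 2.9], [7.2, -13.7, -0.6], 87], [[0, 0, 2.9], [7.2, -13.7, -0.6], 87], [[0, 0, 2.9], [7.2, -13.7, -0.6], 87], [[0, 0, 2.9], [7.2, -13.7, -0.6], 87], [[0, 0, 2.9], [7.2, -13.7, -0.6], 87], [[0, 0, 2.9], [7.2, -13.7, -0.6], 87]]'

```text
time: 1.55
position: [0.4681, 0.2153, 0.2087]
orientation: [-180.0, -0.0, 7.0]
force: [-0.7, 0.2, 0.4]
gripper_width: 0.087
```

Run:
```python
from h import *
import pickle
W=grab("wrist","w1.png");pickle.dump(W,open("w1.pkl","wb"))
s=state();print(s["time"],s["position"],s["orientation"],s["force"],s["joint_pos"],-W["R"].T@W["t"])
```

```text
1.6 [0.46798328 0.215626   0.20863015] [-1.79988737e+02 -8.63984215e-03  7.08904129e+00] [-0.38798101  0.50348404 -0.40816816] [ 4.65889843e+01  6.19855791e+00 -2.07641391e+01 -3.58492527e-03
 -6.30234724e+01  5.05016837e+01] [0.54523624 0.22474506 0.36730107]
```

View pics/w1.png

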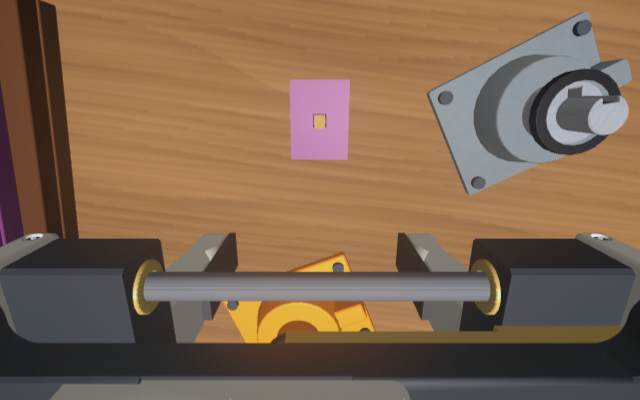

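The wrist view shows the stand square to the image, with its top spanning (290–349, 80–159) and the key's top at (320,121). The shaft top is at about (607,115), with its slot at about (580,90).

```bash
cat >> h.py <<'E'
def blob(f,lo,hi,roi=None):
    h=cv2.cvtColor(f["frame"],cv2.COLOR_RGB2HSV);m=cv2.inRange(h,np.array(lo),np.array(hi))
    if roi: k=np.zeros_like(m);x0,y0,x1,y1=roi;k[y0:y1,x0:x1]=255;m&=k
    c,_=cv2.findContours(m,cv2.RETR_EXTERNAL,cv2.CHAIN_APPROX_NONE);c=max(c,key=cv2.contourArea)
    return m,c
E
python3 - <<'E'
from h import *
import pickle
W=pickle.load(open("w1.pkl","rb"))
crop(W,320,120,36,44,8,"w1k.png",cv2.INTER_NEAREST);crop(W,590,110,50,45,8,"w1s.png")
h=cv2.cvtColor(W["frame"],cv2.COLOR_RGB2HSV);print(h[121,320],h[100,320],h[121,318])
m,c=blob(W,(135,60,80),(165,255,255),(270,60,370,180));r=cv2.minAreaRect(c);print("stand",r)
b=cv2.boxPoints(r);P=np.array([onz(W,*p,.03) for p in b]);print(P,P.mean(0))
m,c=blob(W,(14,80,120),(32,255,255),(308,105,332,140));x=cv2.boundingRect(c);print("key",x,cv2.minAreaRect(c))
E
```

```text
[ 21 123 209] [156  72 198] [ 21 121 212]
stand ((319.5, 119.0), (78.0, 59.0), 90.0)
[[0.55932484 0.25335194 0.03      ]
 [0.5665101  0.1950549  0.03      ]
 [0.48900735 0.1831582  0.03      ]
 [0.48129104 0.24562221 0.03      ]] [0.52403333 0.21929681 0.03      ]
key (315, 115, 10, 13) ((319.5, 121.0), (12.0, 9.0), 90.0)
```

View pics/w1k.png

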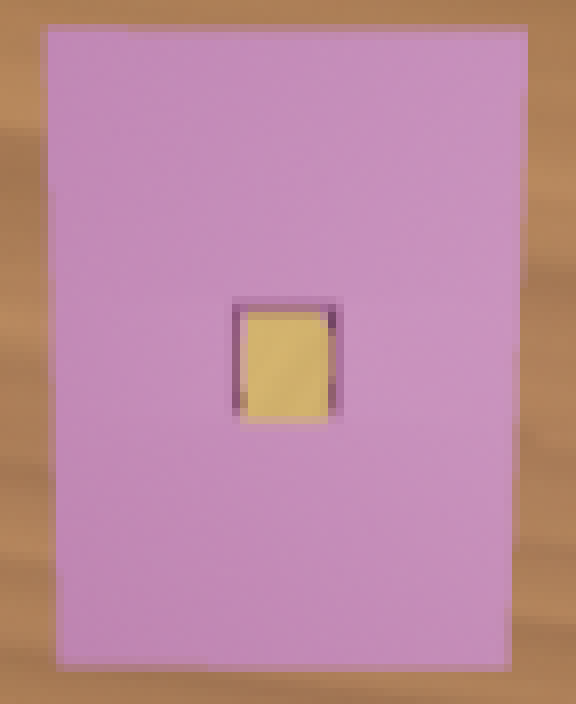

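View pics/w1s.png

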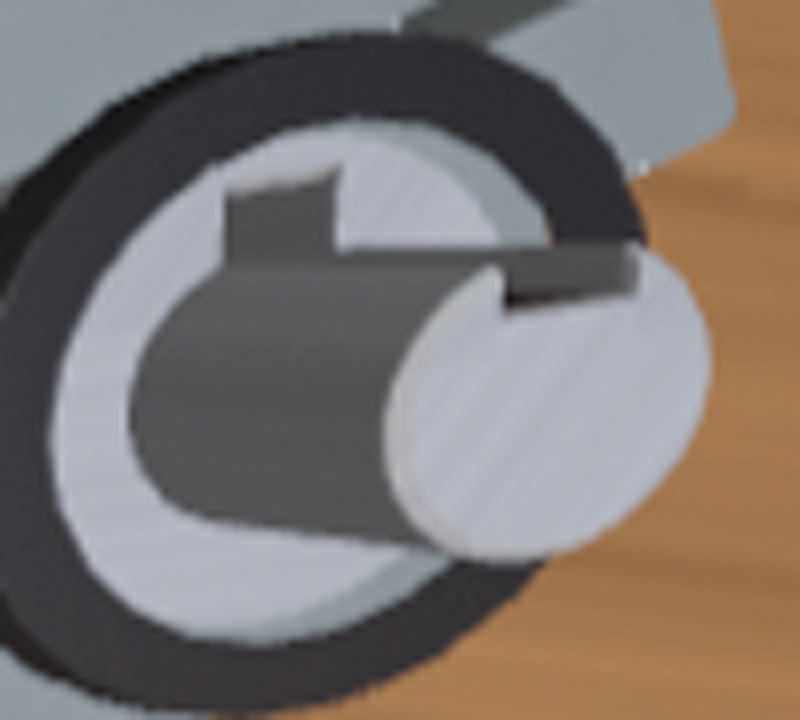

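Run:
```python
from h import *
import pickle
W=pickle.load(open("w1.pkl","rb"));T,S=pickle.load(open("ts0.pkl","rb"))
print(onz(W,319.8,123.1,.066), onz(W,319.8,114.8+5.5,.03))
print(tri((W,319.8,123.1),(S,252+316/8,280+130/8),(T,193+303/8,166+220/8)),tri((W,319.8,123.1),(S,252+316/8,280+130/8)))
o=(540,65);f=lambda x,y,z:onz(W,o[0]+x/8,o[1]+y/8,z)
def d(a,b):
    v=b-a;n=np.array([-v[1],v[0]]);return np.linalg.norm(v),np.degrees(np.arctan2(n[1],n[0]))
a,b=f(228,188,.08),f(338,170,.08);print("pocket outer",a,b,d(b,a))
a,b=f(505,308,.116),f(637,292,.116);print("floor",a,b,d(b,a))
print("shaft c ~",f(545,400,.116))
# ellipse fit shaft top rim points
P=np.array([f(x,y,.116)[:2] for x,y in [(410,400),(440,500),(520,557),(600,530),(690,430),(710,350),(690,290),(430,330),(495,265)]])
A=np.c_[2*P,np.ones(len(P))];s=np.linalg.lstsq(A,(P**2).sum(1),rcond=None)[0];print(s[:2],np.sqrt(s[2]+s[0]**2+s[1]**2))
```

```text
[0.52386926 0.21928991 0.066     ] [0.52411793 0.21899243 0.03      ]
(array([0.52284687, 0.21909866, 0.07065043]), [np.float64(0.001376277328872553), np.float64(0.0005230371655331477), np.float64(0.001306806944407363)]) (array([0.52351388, 0.21898371, 0.070786  ]), [np.float64(0.0007961780356596169), np.float64(0.0007961780356593308)])
pocket outer [0.57951222 0.0125128  0.08      ] [0.58269796 0.00153488 0.08      ] (np.float64(0.011430823865796951), np.float64(-163.81751414658578))
floor [0.56803671 0.00938141 0.116     ] [ 0.57095387 -0.0024146   0.116     ] (np.float64(0.012151362231718288), np.float64(-166.10940627285584))
shaft c ~ [0.56039139 0.00238052 0.116     ]
[0.56088712 0.00150435] 0.01430720709518745
```

The slot direction comes out at about +15° world, with measured widths of 11.4 and 12.15 mm against the stated 12. The shaft axis is near (0.5608, 0.0014). The key is at (0.5239, 0.2192). Its top height triangulates to 0.071 against 0.066 stated, which is consistent within calibration. Next: grasp the key.

carry_out --series '[[[0, 0, 0], [1.0, 0.1, -1.5], 40], [[0, 0, 0], [1.86, 0.12, -2.8], 40], [[0, 0, 0], [1.86, 0.12, -4], 30], [[0, 0, 0], [1.86, 0.12, -4.8], 30], [[0, 0, 0], [1.86, 0.12, -5.2], 30], [[0, 0, 0], [1.86, 0.12, -5.36], 30], [[0, 0, 0], [1.86, 0.12, -5.36], 30], [[0, 0, 0], [1.86, 0.12, -5.36], 30]]'

```text
time: 2.6
position: [0.5244, 0.2192, 0.0488]
orientation: [-179.9, -0.1, 7.1]
force: [0.6, 0.5, -0.3]
gripper_width: 0.0304
```

Run:
```python
from h import *
W=grab("wrist","w2.png");S=grab("side");crop(S,292,300,50,45,8,"s2.png");
s=state();print(s["time"],s["position"],s["orientation"],s["force"],s["gripper_width"])
```

```text
2.7 [0.52432701 0.21907751 0.04866096] [-1.79951012e+02 -7.76910891e-02  7.07288628e+00] [-1.03879603  0.58646142 -0.36590271] 0.030091444525757384
```

View pics/w2.png

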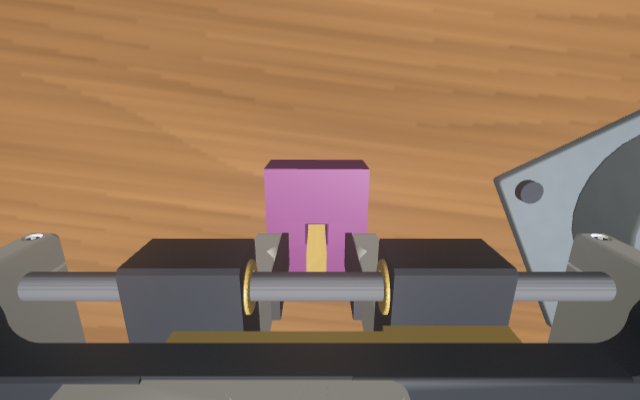

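View pics/s2.png

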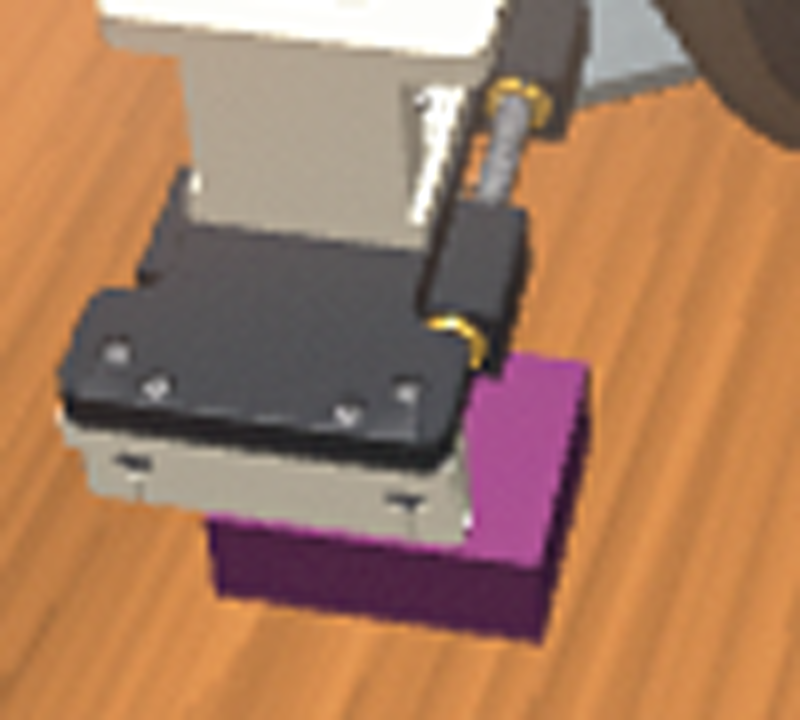

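The wrist view shows the key at (317,248), centred between the jaws. I'll close on it.

carry_out --series '[[[0, 0, 0], [0, 0, 0], 5], [[0, 0, 0], [0, 0, 0], 5], [[0, 0, 0], [0, 0, 0], 5], [[0, 0, 0], [0, 0, 0], 5], [[0, 0, 0], [0, 0, 0], 5], [[0, 0, 0], [0, 0, 0], 5]]' --squeeze 25

```text
time: 3.45
position: [0.524, 0.2187, 0.0478]
orientation: [180.0, -0.0, 7.1]
force: [0.8, -0.4, 1.7]
gripper_width: 0.0098
```

carry_out --series '[[[0, 0, 0], [0, 0, 0.6], 5], [[0, 0, 0], [0, 0, 1.8], 5], [[0, 0, 0], [0, 0, 3.4], 5], [[0, 0, 0.2], [0.3, -1, 4.7], 5], [[0, 0, 0.4], [0.6, -2.6, 4.7], 5], [[0, 0, 0.6], [1, -4.2, 4.7], 5], [[0, 0, 0.8], [1.4, -5.8, 4.7], 5], [[0, 0, 0.8], [1.7, -6.9, 4.7], 5], [[0, 0, 0.8], [1.71, -7.1, 4.7], 5], [[0, 0, 0.8], [1.71, -7.1, 4.7], 5], [[0, 0, 0.8], [1.71, -7.1, 4.7], 5]]'

```text
time: 4.82
position: [0.575, 0.0066, 0.1887]
orientation: [-180.0, 0.0, 15.1]
force: [0.1, 0.6, 0.2]
gripper_width: 0.0094
```

Run:
```python
from h import *
import pickle
W=grab("wrist","w3.png");S=grab("side");T=grab("top");crop(S,310,190,50,45,8,"s3.png");pickle.dump((W,S,T),open("p3.pkl","wb"))
crop(W,317,230,60,50,6,"w3c.png")
s=state();print(s["time"],s["position"],s["orientation"],s["force"],s["gripper_width"])
```

```text
4.975 [0.57514889 0.00664005 0.188806  ] [-1.79995549e+02 -5.18021985e-03  1.51432948e+01] [-0.94031666  0.77734014  0.07778117] 0.009393403978622405
```

View pics/w3.png

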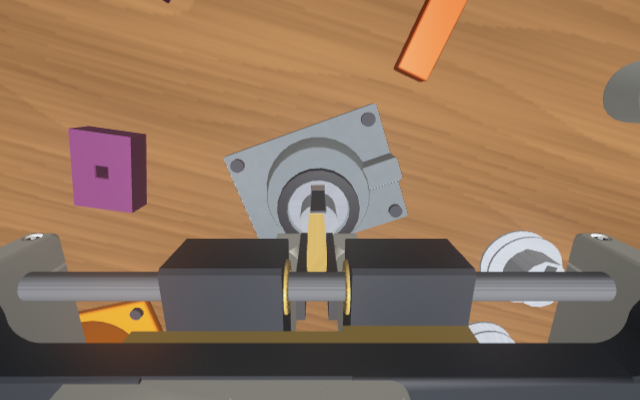

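View pics/w3c.png

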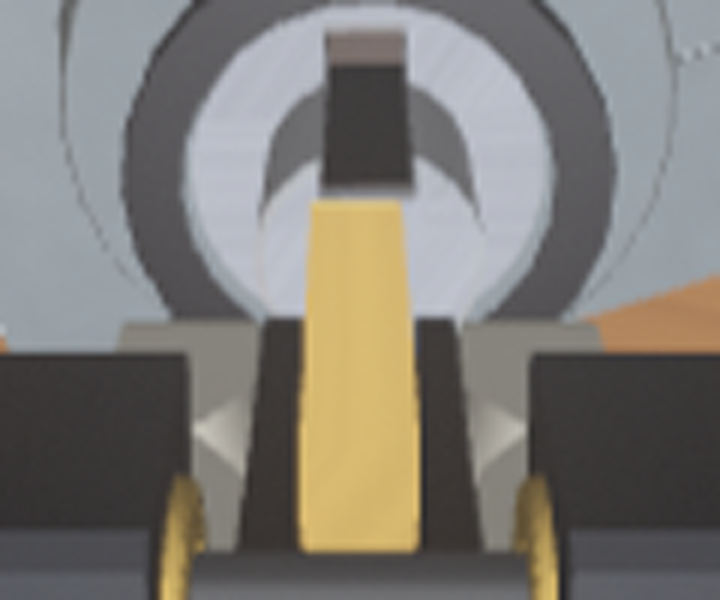

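View pics/s3.png

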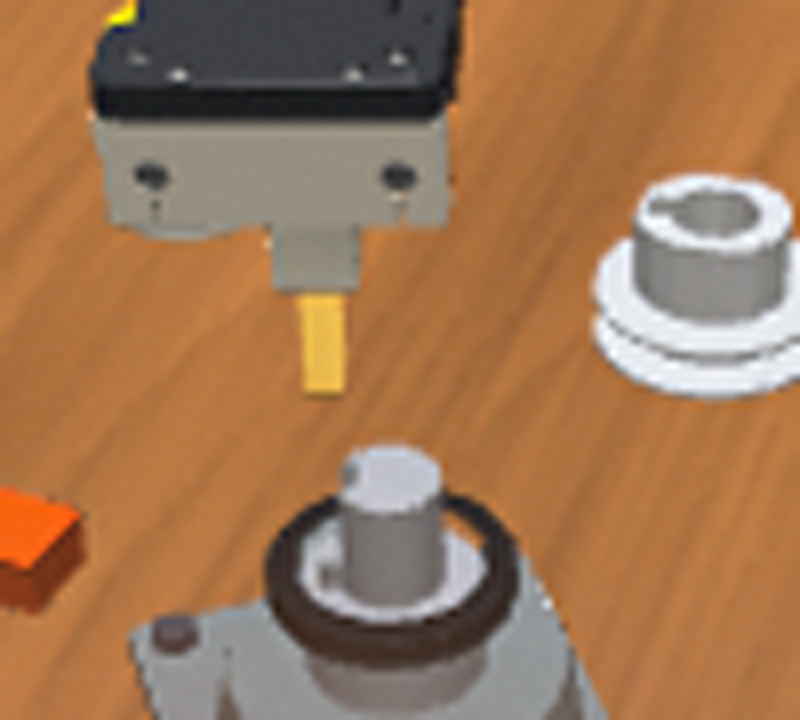

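Run:
```python
from h import *
import pickle
W,S,T=pickle.load(open("p3.pkl","rb"))
f=lambda x,y,z:onz(W,257+(x)/6,180+y/6,z)
def seg(n,a,b):
    v=b-a;print(n,a[:2],b[:2],"mid",((a+b)/2)[:2],"w",np.linalg.norm(v),"normal",np.degrees(np.arctan2(v[0],-v[1])) )
seg("pocket outer",f(327,32,.08),f(405,32,.08))
seg("floor",f(321,191,.116),f(413,191,.116))
seg("foot",f(312,202,.147),f(402,202,.147))
seg("key at finger tip",f(302,320,.189+.0),f(417,320,.189))
seg("shaft side",f(258,255,.116),f(482,225,.116))
seg("key top",f(299,545,.207),f(419,545,.207))
# side view foot
o=(260,145);print("S foot",onz(S,o[0]+324/8,o[1]+390/8,.147))
```

```text
pocket outer [0.57916789 0.01248859] [0.58210895 0.00160443] mid [0.58063842 0.00704651] w 0.011274522273700042 normal 15.12105382426543
floor [0.56810247 0.00976186] [ 0.57118226 -0.00163082] mid [0.56964236 0.00406552] w 0.011801620775133128 normal 15.127254926208929
foot [0.57756911 0.01269487] [0.58018297 0.00302608] mid [0.57887604 0.00786047] w 0.010015878124531596 normal 15.127695680236332
key at finger tip [0.58165052 0.01368135] [0.58434224 0.00372785] mid [0.58299638 0.0087046 ] w 0.01031103154768922 normal 15.132523912137327
shaft side [0.55745449 0.0153956 ] [ 0.56901953 -0.01147317] mid [0.56323701 0.00196121] w 0.029252025155686236 normal 23.288336012363064
key top [0.56988393 0.01033846] [0.57247051 0.00078019] mid [0.57117722 0.00555932] w 0.009902071674394199 normal 15.14226865144992
S foot [0.57601486 0.00679426 0.147     ]
```

The slot and key appear square and aligned: the slot spans x 311–325 and the key foot x 309–324 in full-image pixels. The key needs about +0.6 mm in x and −1.1 mm in y. I'll drop to just above the shaft and look again.

carry_out --series '[[[0, 0, 0], [0.02, 0, -0.4], 5], [[0, 0, 0], [0.02, 0, -0.7], 5], [[0, 0, 0], [0.02, 0, -0.86], 5], [[0, 0, 0], [0.02, 0, -0.86], 5], [[0, 0, 0], [0.02, 0, -0.86], 5]]'

```text
time: 5.6
position: [0.576, 0.0057, 0.1632]
orientation: [180.0, -0.0, 15.1]
force: [0.2, -0.5, -0.5]
gripper_width: 0.0098
```

Run:
```python
from h import *
import pickle
W=grab("wrist");S=grab("side");crop(S,310,190,50,45,8,"s4.png");pickle.dump((W,S),open("p4.pkl","wb"))
crop(W,317,220,50,45,8,"w4c.png")
s=state();print(s["time"],s["position"],s["orientation"],s["force"],s["gripper_width"])
```

```text
5.7 [0.57605961 0.00572917 0.16330588] [ 1.79998284e+02 -3.54879488e-02  1.50669757e+01] [-0.40920891 -0.0315247  -0.35251433] 0.009466298972674297
```

View pics/w4c.png

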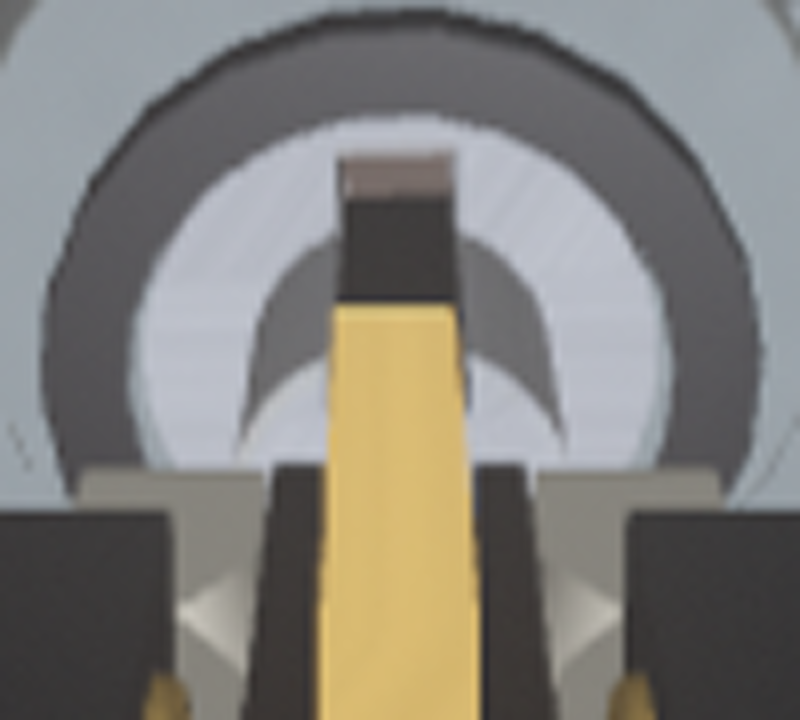

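View pics/s4.png

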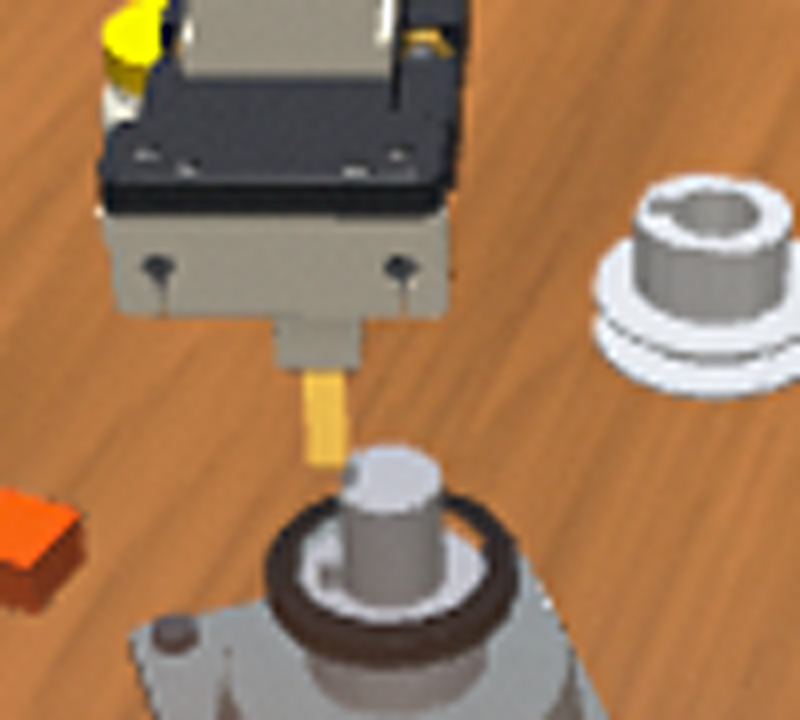

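Run:
```python
from h import *
import pickle
W,S=pickle.load(open("p4.pkl","rb"))
f=lambda x,y,z:onz(W,267+(x)/8,175+y/8,z)[:2]
c=np.radians(15.1);r=np.array([np.cos(c),np.sin(c)]);t=np.array([-np.sin(c),np.cos(c)])
A=np.array([.5606,.00165])
for n,p,z in [("pout L",(338,154),.08),("pout R",(456,152),.08),("foot L",(331,307),.1215),("foot R",(458,307),.1215),("lip R",(468,408),.116),("shaft L",(240,455),.116),("shaft R",(564,450),.116)]:
    q=f(*p,z)-A;print(n,"rad %.4f tan %.4f"%(q@r,q@t))
# shoulder ellipse: inner ring edge left/right on z=.08..09
for p in [(130,350),(668,350)]: 
    q=f(*p,.09)-A;print("ring",q@r,q@t)
```

```text
pout L rad 0.0211 tan 0.0059
pout R rad 0.0213 tan -0.0058
foot L rad 0.0202 tan 0.0055
foot R rad 0.0202 tan -0.0051
lip R rad 0.0089 tan -0.0061
shaft L rad 0.0045 tan 0.0137
shaft R rad 0.0049 tan -0.0145
ring 0.004235964761323644 0.025953894823133487
ring 0.004213281124770998 -0.026251150775125357
```

The key is centred in the slot to within 0.3 mm. I'll descend slowly by feel.

carry_out --series '[[[0, 0, 0], [0, 0, -0.08], 5], [[0, 0, 0], [0, 0, -0.16], 5], [[0, 0, 0], [0, 0, -0.23], 5], [[0, 0, 0], [0, 0, -0.29], 5], [[0, 0, 0], [0, 0, -0.34], 5], [[0, 0, 0], [0, 0, -0.34], 5]]'

```text
time: 6.45
position: [0.5758, 0.0057, 0.1526]
orientation: [180.0, 0.0, 15.1]
force: [1.0, -0.6, -0.3]
gripper_width: 0.0099
```

carry_out --series '[[[0, 0, 0], [0, 0, -0.1], 5], [[0, 0, 0], [0, 0, -0.2], 5], [[0, 0, 0], [0, 0, -0.3], 5], [[0, 0, 0], [0, 0, -0.4], 5], [[0, 0, 0], [0, 0, -0.5], 5], [[0, 0, 0], [0, 0, -0.6], 5], [[0, 0, 0], [0, 0, -0.7], 5], [[0, 0, 0], [0, 0, -0.8], 5], [[0, 0, 0], [0, 0, -0.88], 5], [[0, 0, 0], [0, 0, -0.9], 5]]'

```text
time: 7.7
position: [0.5757, 0.0057, 0.1256]
orientation: [180.0, 0.0, 15.1]
force: [-0.7, -0.5, -0.1]
gripper_width: 0.0098
```

Run:
```python
from h import *
import pickle
W=grab("wrist");S=grab("side");crop(S,310,200,50,45,8,"s5.png");pickle.dump((W,S),open("p5.pkl","wb"))
crop(W,317,220,50,45,8,"w5c.png")
s=state();print(s["time"],s["position"],s["orientation"],s["force"],s["gripper_width"])
```

```text
7.8 [0.57585843 0.00569713 0.12575164] [1.79996738e+02 4.02591588e-04 1.50681955e+01] [ 0.552351   -0.58714115 -0.8559307 ] 0.009770546764562812
```

View pics/w5c.png

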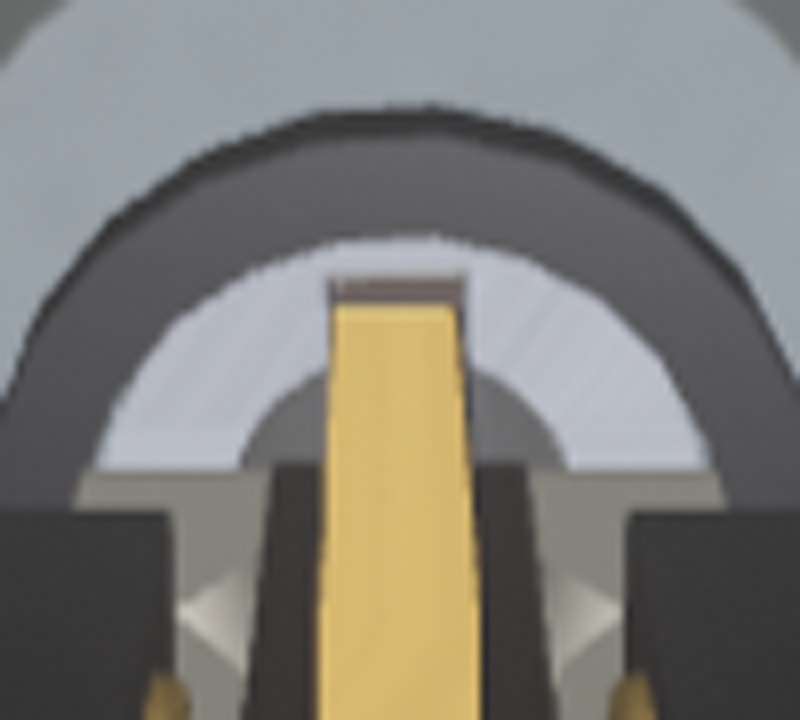

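View pics/s5.png

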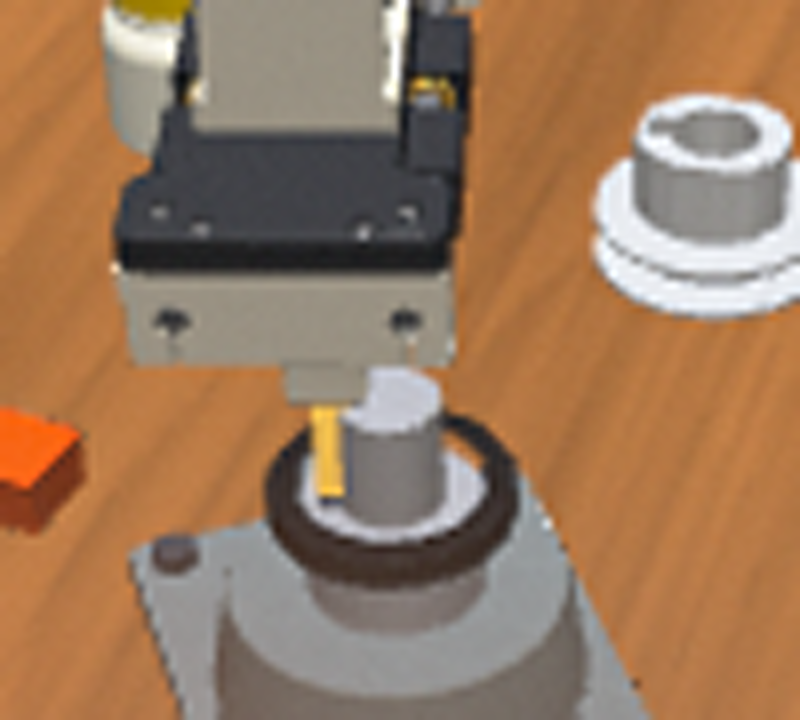

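The key stands in the slot with its foot right over the pocket, and the pocket's outer wall is just visible beyond it at crop (395,290). I'll go 7 mm further.

carry_out --series '[[[0, 0, 0], [0, 0, -0.06], 5], [[0, 0, 0], [0, 0, -0.12], 5], [[0, 0, 0], [0, 0, -0.18], 5], [[0, 0, 0], [0, 0, -0.24], 5], [[0, 0, 0], [0, 0, -0.24], 5]]'

```text
time: 8.43
position: [0.5757, 0.0057, 0.1184]
orientation: [-180.0, 0.0, 15.1]
force: [0.5, 1.0, -0.3]
gripper_width: 0.0093
```

Run:
```python
from h import *
W=grab("wrist")
crop(W,317,220,50,45,8,"w6c.png")
s=state();print(s["time"],s["position"],s["orientation"],s["force"],s["gripper_width"])
```

```text
8.475 [0.57577937 0.00570032 0.11846307] [1.79997093e+02 1.25069843e-02 1.50698240e+01] [ 0.03169569 -0.39261796 -0.20636607] 0.00934704790457152
```

View pics/w6c.png

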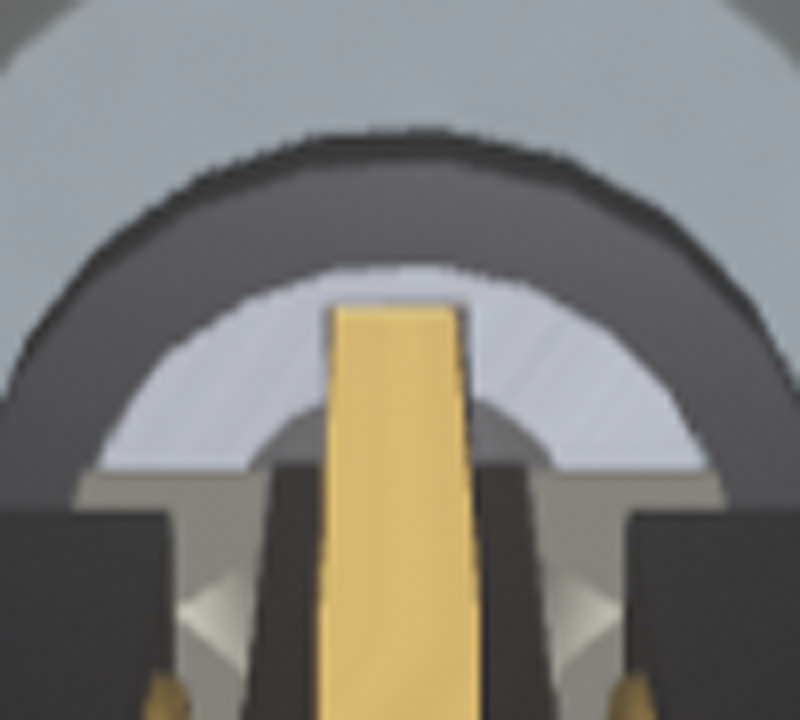

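The key foot now sits at the pocket rim with no force. I'll let go.

carry_out --series '[[[0, 0, 0], [0, 0, 0], 16], [[0, 0, 0], [0, 0, 0], 22], [[0, 0, 0], [0, 0, 0], 30], [[0, 0, 0], [0, 0, 0], 30]]'

```text
time: 8.98
position: [0.5758, 0.0057, 0.1186]
orientation: [-180.0, -0.0, 15.1]
force: [-0.7, 0.3, -0.9]
gripper_width: 0.0295
```

Run:
```python
from h import *
W=grab("wrist");S=grab("side");crop(S,310,200,50,45,8,"s7.png")
crop(W,317,220,50,45,8,"w7c.png")
s=state();print(s["time"],s["position"],s["orientation"],s["force"],s["gripper_width"])
```

```text
9.075 [0.57583659 0.00571188 0.11859518] [ 1.79999733e+02 -2.65895443e-03  1.50697879e+01] [ 0.05855495 -0.35747035  0.79238732] 0.02993011395737268
```

View pics/w7c.png

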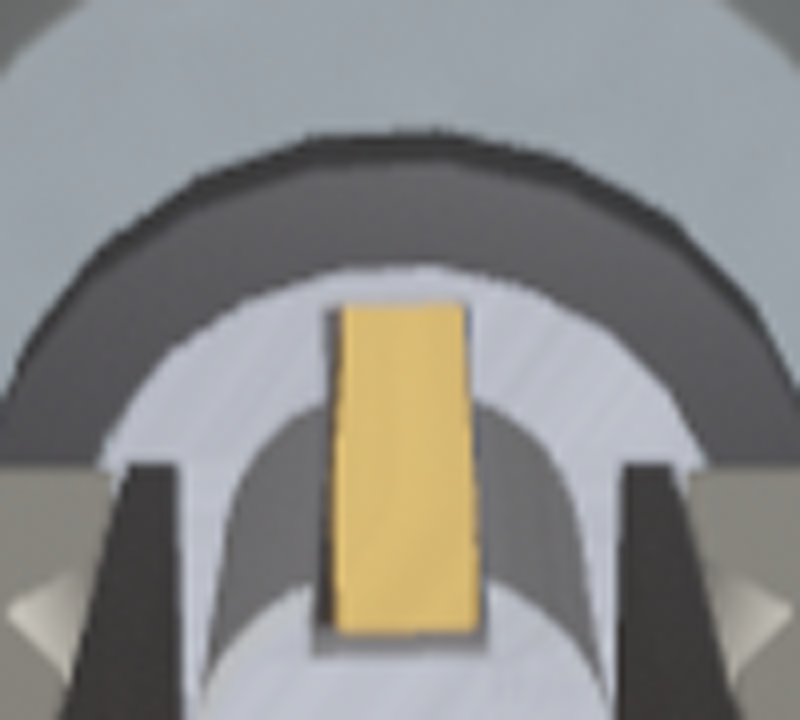

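View pics/s7.png

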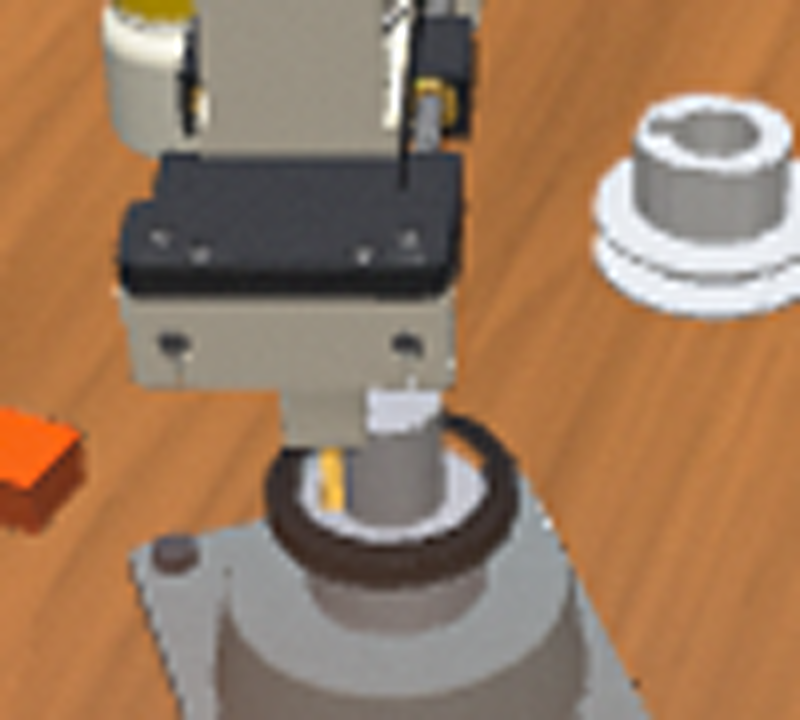

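The key dropped in. Its top now sits about 2 mm below the shaft rim, and it leans slightly to the slot's right wall (crop x 340–475, slot 315–487). I'll lift away, check from above, then go to the pulley.

carry_out --series '[[[0, 0, 0], [0, 0, 0.5], 40], [[0, 0, 0], [0, 0, 1.5], 60], [[0, 0, 0], [-0.7, 0, 2.5], 80], [[0, 0, 0], [-1.6, 0, 3], 80], [[0, 0, 0], [-1.8, 0, 3], 80], [[0, 0, 0], [-1.8, 0, 3], 80], [[0, 0, 0], [-1.8, 0, 3], 80]]'

```text
time: 9.95
position: [0.5222, 0.0057, 0.2082]
orientation: [180.0, 0.0, 15.1]
force: [-0.2, 0.3, -0.4]
gripper_width: 0.0796
```

Run:
```python
from h import *
import pickle
W=grab("wrist");S=grab("side");T=grab("top");crop(S,310,200,50,45,8,"s8.png")
pickle.dump((W,S,T),open("p8.pkl","wb"))
u,v=proj(W,[.5606,.0017,.116]);print(u,v);crop(W,u,v,50,45,8,"w8c.png")
s=state();print(s["time"],s["position"],s["orientation"],s["force"],s["gripper_width"])
```

```text
334.383679890673 153.35512288620666
10.1 [0.52204847 0.00565549 0.20786794] [1.79988551e+02 7.74061809e-02 1.50578056e+01] [-0.39705677  0.20723346 -0.08538196] 0.0803135850562289
```

View pics/w8c.png

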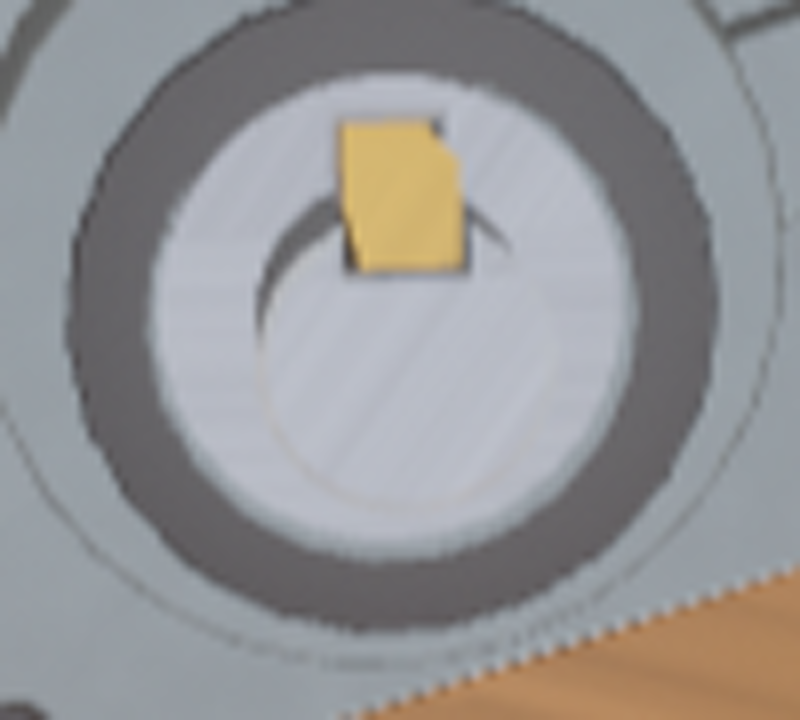

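View pics/s8.png

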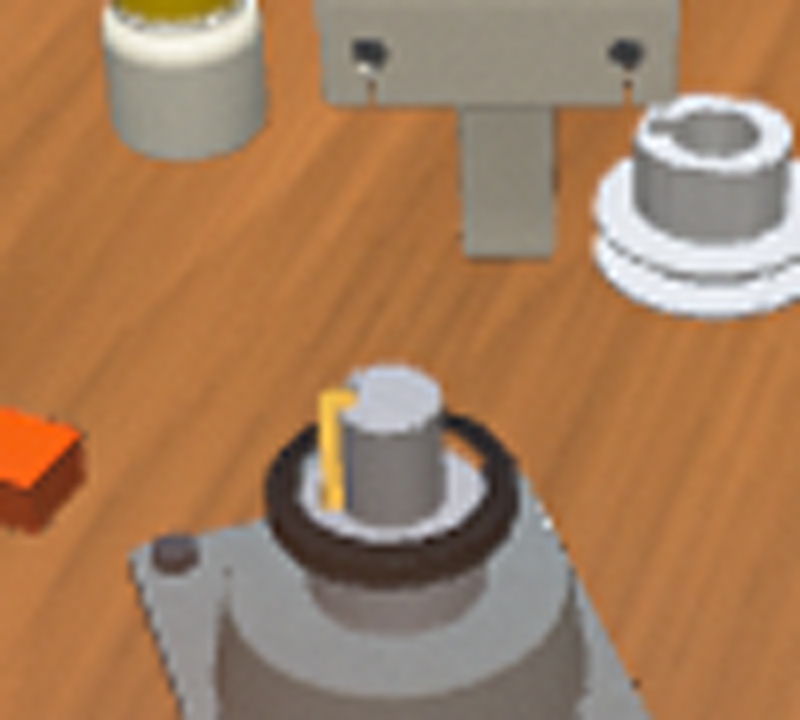

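Run:
```python
from h import *
import pickle
W,S,T=pickle.load(open("p8.pkl","rb"))
f=lambda x,y,z:onz(W,284+x/8,108+y/8,z)[:2]
def circ(pts,z):
    P=np.array([f(x,y,z) for x,y in pts]);A=np.c_[2*P,np.ones(len(P))];s=np.linalg.lstsq(A,(P**2).sum(1),rcond=None)[0];return s[:2],np.sqrt(s[2]+s[0]**2+s[1]**2)
print("shaft chamf out",circ([(262,350),(280,430),(330,488),(410,513),(490,490),(540,430),(557,360)],.1155))
print("ring out",circ([(68,320),(90,430),(180,550),(280,608),(390,632),(500,605),(620,530),(690,430),(717,310),(690,180),(600,60),(80,220),(160,80)],.09))
print("shoulder",circ([(155,330),(180,200),(250,115),(390,74),(520,105),(600,190),(630,300)],.08))
c=np.radians(15.1);r=np.array([np.cos(c),np.sin(c)]);t=np.array([-np.sin(c),np.cos(c)])
A=np.array([.5606,.00165])
for n,p,z in [("floorL",(345,272),.116),("floorR",(468,270),.116),("keyinL",(362,270),.114),("keyinR",(464,268),.114),("poutL",(338,119),.08),("poutR",(442,117),.08),("ktopoutR",(458,160),.114),("ktopL",(342,190),.114)]:
    q=f(*p,z)-A;print(n,"rad %.4f tan %.4f"%(q@r,q@t))
```

```text
shaft chamf out (array([0.56020968, 0.00080511]), np.float64(0.014560350455891265))
ring out (array([0.56126215, 0.00181166]), np.float64(0.035007039502879186))
shoulder (array([0.56017758, 0.00097593]), np.float64(0.026742044017509056))
floorL rad 0.0089 tan 0.0059
floorR rad 0.0091 tan -0.0062
keyinL rad 0.0089 tan 0.0041
keyinR rad 0.0091 tan -0.0059
poutL rad 0.0209 tan 0.0056
poutR rad 0.0211 tan -0.0058
ktopoutR rad 0.0195 tan -0.0051
ktopL rad 0.0166 tan 0.0062
```

The key is home: inner face at the slot floor (rad 8.9–9.1 mm), offset about 0.9 mm clockwise within its play. The shaft axis is (0.5605, 0.0015). Now the pulley.

carry_out --series '[[[0, 0, -0.5], [-0.3, -1.8, 0.1], 80], [[0, 0, -1], [-0.6, -3.6, 0.1], 80], [[0, 0, -1.5], [-0.9, -5.4, 0.1], 80], [[0, 0, -2], [-1.2, -7.2, 0.1], 80], [[0, 0, -2.2], [-1.5, -8.5, 0.1], 80], [[0, 0, -2.2], [-1.5, -8.5, 0.1], 80], [[0, 0, -2.2], [-1.5, -8.5, 0.1], 80], [[0, 0, -2.2], [-1.5, -8.5, 0.1], 80]]'

```text
time: 11.1
position: [0.4772, -0.2485, 0.2114]
orientation: [-180.0, 0.0, -6.9]
force: [-0.3, 0.4, 0.2]
gripper_width: 0.0799
```

Run:
```python
from h import *
import pickle
W=grab("wrist","w9.png");pickle.dump(W,open("p9.pkl","wb"))
u,v=proj(W,[.528,-.252,.04]);print(u,v);crop(W,u,v,50,45,8,"w9c.png")
s=state();print(s["time"],s["position"],s["orientation"],s["force"],s["gripper_width"])
```

```text
313.880704223587 125.84022569230189
11.15 [ 0.47720346 -0.24845366  0.21153002] [-1.79997447e+02  1.16370565e-03 -6.84617743e+00] [-0.52022991 -0.36941501  0.3734596 ] 0.07982057478069089
```

View pics/w9.png

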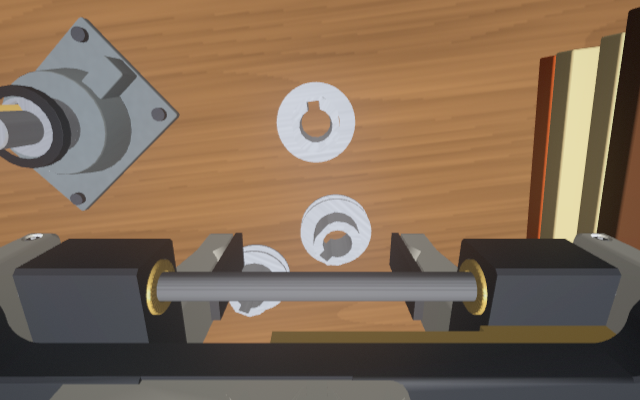

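View pics/w9c.png

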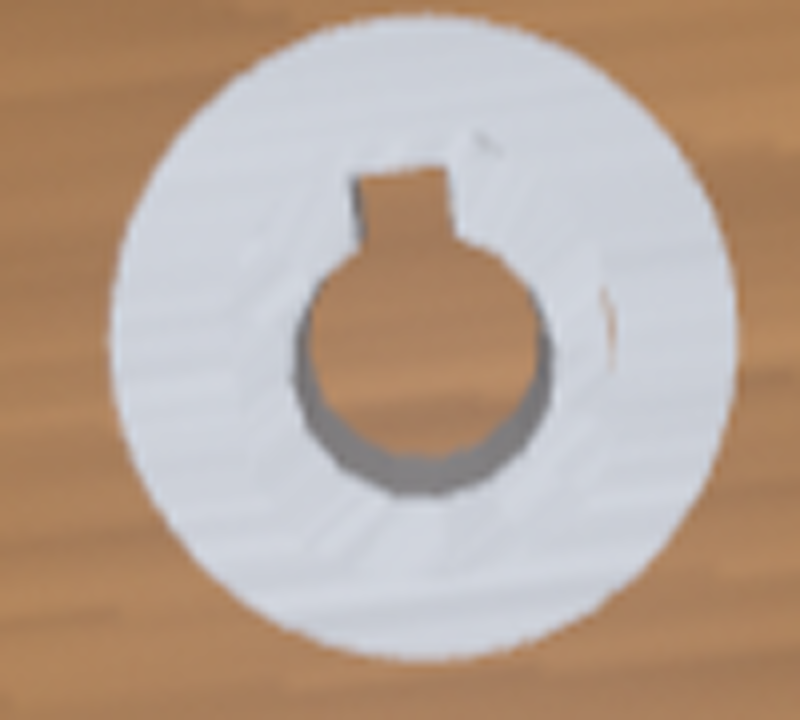

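Run:
```python
from h import *
import pickle
W=pickle.load(open("p9.pkl","rb"))
f=lambda x,y,z:onz(W,263+x/8,80+y/8,z)[:2]
def circ(pts,z):
    P=np.array([f(x,y,z) for x,y in pts]);A=np.c_[2*P,np.ones(len(P))];s=np.linalg.lstsq(A,(P**2).sum(1),rcond=None)[0];return s[:2],np.sqrt(s[2]+s[0]**2+s[1]**2)
B=circ([(294,360),(305,410),(345,468),(420,496),(495,468),(540,415),(553,355),(540,300),(500,260),(310,290)],.05);print("bore top",B)
print("bore bottom",circ([(310,340),(325,400),(365,445),(425,458),(490,435),(530,385),(538,340)],.0))
print("rim",circ([(112,345),(150,500),(250,610),(425,660),(600,600),(700,490),(738,345),(710,200),(620,80),(425,13),(230,85),(140,200)],.02))
a,b=f(352,178,.05),f(447,168,.05);v=b-a;print(a,b,np.linalg.norm(v),np.degrees(np.arctan2(v[0],-v[1])))
m=(a+b)/2-B[0];print("keyway dir",np.linalg.norm(m),np.degrees(np.arctan2(m[1],m[0])))
```

```text
bore top (array([ 0.52898834, -0.25411391]), np.float64(0.015906021422077976))
bore bottom (array([ 0.52770324, -0.25396292]), np.float64(0.016161242324655087))
rim (array([ 0.52854599, -0.25417307]), np.float64(0.04225898988533662))
[ 0.55170041 -0.24831891] [ 0.55147897 -0.25980813] 0.011491350534278702 -1.104183888389584
keyway dir 0.02260140776475272 0.12774624965273965
```

The pulley centre is (0.5287, −0.2541) and its yaw about −0.5°. The assumed heights check out: bore radius 15.9 mm and rim radius 42.3 mm. I'll descend and grip the flats.

carry_out --series '[[[0, 0, 0.4], [0.9, -0.1, -1.5], 75], [[0, 0, 0.63], [1.72, -0.19, -3], 75], [[0, 0, 0.63], [1.72, -0.19, -4.3], 75], [[0, 0, 0.63], [1.72, -0.19, -5.3], 75], [[0, 0, 0.63], [1.72, -0.19, -5.9], 70], [[0, 0, 0.63], [1.72, -0.19, -6.2], 70], [[0, 0, 0.63], [1.72, -0.19, -6.2], 70], [[0, 0, 0.63], [1.72, -0.19, -6.2], 70]]'

```text
time: 12.15
position: [0.5292, -0.2549, 0.0265]
orientation: [180.0, -0.1, -0.6]
force: [0.9, 0.4, 0.7]
gripper_width: 0.0701
```

Run:
```python
from h import *
W=grab("wrist","w10.png")
s=state();print(s["time"],s["position"],s["orientation"],s["force"],s["gripper_width"])
```

```text
12.2 [ 0.5291388  -0.25497464  0.02655226] [ 1.79981965e+02 -9.12395988e-02 -6.10658162e-01] [0.09529174 0.34144677 0.85668909] 0.07030319254763341
```

View pics/w10.png

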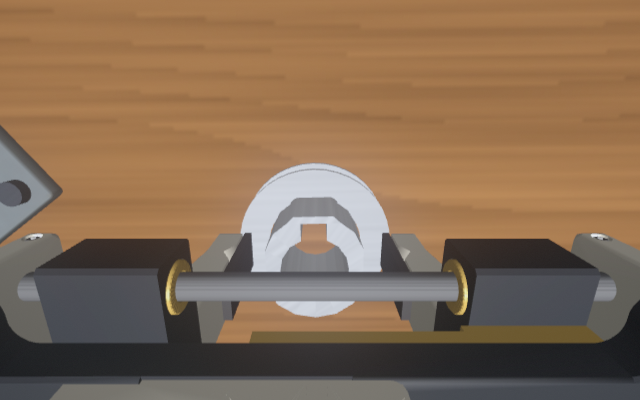

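The pulley is centred between the fingers, with the keyway at (314,232). Closing on the flats.

carry_out --series '[[[0, 0, 0], [0, 0, 0], 40], [[0, 0, 0], [0, 0, 0], 40], [[0, 0, 0], [0, 0, 0], 40], [[0, 0, 0], [0, 0, 0], 40], [[0, 0, 0], [0, 0, 0], 40], [[0, 0, 0], [0, 0, 0], 40], [[0, 0, 0], [0, 0, 0], 40]]' --squeeze 40

```text
time: 13.08
position: [0.5285, -0.2549, 0.0258]
orientation: [180.0, -0.0, -0.6]
force: [-0.5, 2.1, 5.9]
gripper_width: 0.0459
```

Run:
```python
from h import *
W=grab("wrist","w11.png")
s=state();print(s["time"],s["position"],s["orientation"],s["force"],s["gripper_width"])
```

```text
13.125 [ 0.52855805 -0.25493903  0.02581174] [ 1.79999065e+02 -1.55457035e-02 -6.28611411e-01] [-0.97563294  2.17213546  4.90165327] 0.04604815852037948
```

View pics/w11.png

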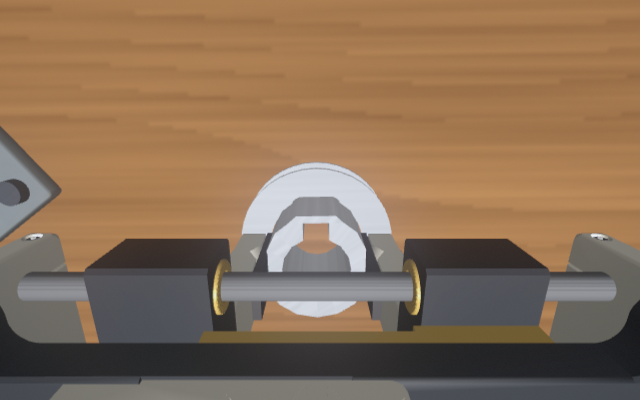

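Gripped at 46.0 mm. I'll lift and carry it over the spindle.

carry_out --series '[[[0, 0, 0], [0, 0, 0.5], 40], [[0, 0, 0], [0, 0, 2], 40], [[0, 0, 0], [0, 0, 3.7], 40], [[0, 0, 0.3], [0.2, 1, 5], 40], [[0, 0, 0.6], [0.4, 2.6, 5], 40], [[0, 0, 0.9], [0.6, 4.2, 5], 40], [[0, 0, 1.2], [0.8, 5.8, 5], 40], [[0, 0, 1.47], [1, 7.4, 5], 40], [[0, 0, 1.47], [1.06, 8.4, 5], 40], [[0, 0, 1.47], [1.06, 8.53, 5], 40], [[0, 0, 1.47], [1.06, 8.53, 5], 40], [[0, 0, 1.47], [1.06, 8.53, 5], 40]]'

```text
time: 14.62
position: [0.5599, 0.0, 0.1755]
orientation: [180.0, 0.0, 14.0]
force: [-0.2, -0.3, -3.9]
gripper_width: 0.0458
```

Run:
```python
from h import *
import pickle
W=grab("wrist","w12.png");S=grab("side");T=grab("top");pickle.dump((W,S,T),open("p12.pkl","wb"))
crop(W,317,220,75,60,6,"w12c.png");crop(S,310,190,60,60,6,"s12.png")
s=state();print(s["time"],s["position"],s["orientation"],s["force"],s["gripper_width"])
```

```text
14.775 [5.60115383e-01 7.85935902e-05 1.75550510e-01] [1.79998305e+02 1.03013592e-02 1.39979340e+01] [-0.59468953  0.44451743 -4.20974101] 0.04533274076056558
```

View pics/w12c.png

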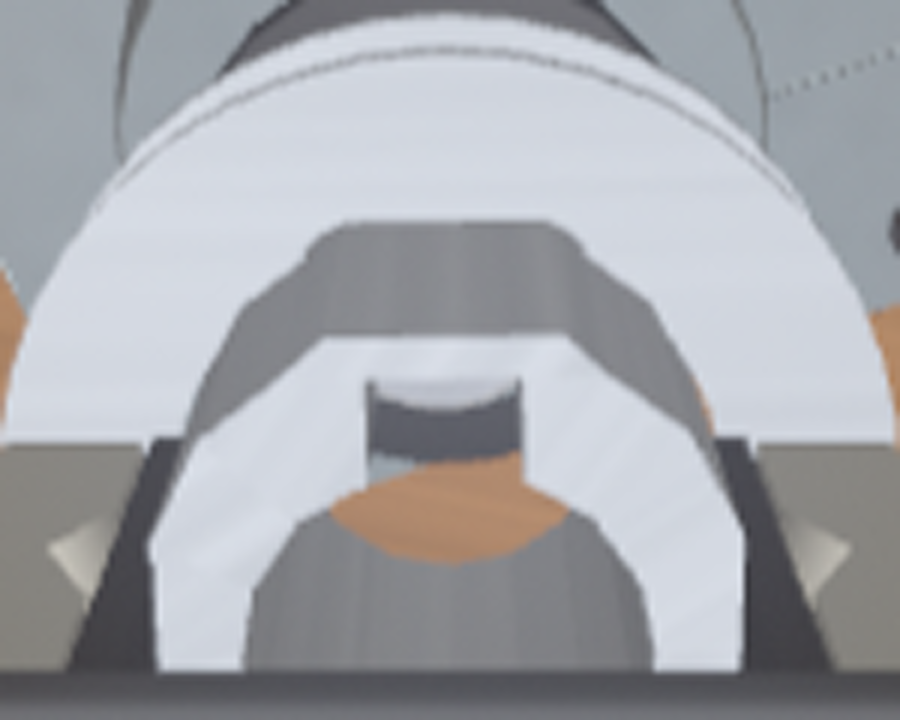

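View pics/s12.png

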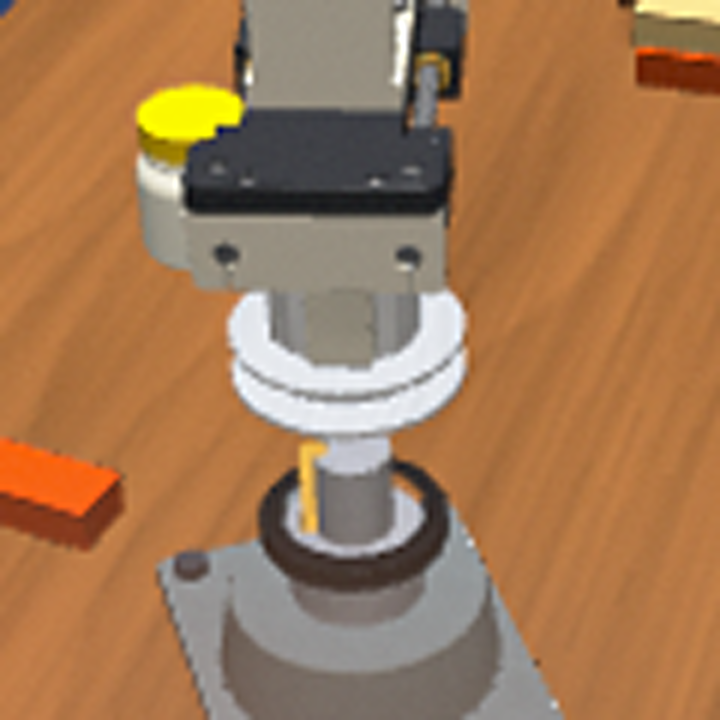

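Run:
```python
from h import *
import pickle
W,S,T=pickle.load(open("p12.pkl","rb"))
f=lambda x,y,z:onz(W,242+x/6,160+y/6,z)[:2]
P0=np.array([.5601,.00008]);c=np.radians(14);r=np.array([np.cos(c),np.sin(c)]);t=np.array([-np.sin(c),np.cos(c)])
for n,p,z in [("kwL",(368,381),.1997),("kwR",(521,379),.1997),("boreL",(245,660),.1997),("boreR",(655,660),.1997),("rimtopL",(5,420),.1697),("rimtopR",(893,420),.1697),("rim up",(440,48),.1697),("rim low",(440,12),.1497),("bore low edge",(450,563),.1497)]:
    q=f(*p,z)-P0;print(n,"rad %.4f tan %.4f"%(q@r,q@t))
def circ(pts,z):
    P=np.array([f(x,y,z) for x,y in pts]);A=np.c_[2*P,np.ones(len(P))];s=np.linalg.lstsq(A,(P**2).sum(1),rcond=None)[0];q=s[:2]-P0;return q@r,q@t,np.sqrt(s[2]+s[0]**2+s[1]**2)
print(circ([(5,430),(100,205),(200,112),(320,62),(440,48),(560,58),(680,100),(800,205),(893,430)],.1697))
print(circ([(100,195),(230,75),(330,30),(450,13),(550,22),(650,62),(800,200)],.1497))
print(circ([(330,512),(380,545),(450,563),(520,548),(567,512)],.1497))
```

```text
kwL rad 0.0233 tan 0.0061
kwR rad 0.0235 tan -0.0054
boreL rad -0.0003 tan 0.0161
boreR rad -0.0003 tan -0.0162
rimtopL rad 0.0073 tan 0.0412
rimtopR rad 0.0074 tan -0.0412
rim up rad 0.0425 tan 0.0008
rim low rad 0.0418 tan 0.0009
bore low edge rad -0.0177 tan -0.0001
(np.float64(0.0012506031021033317), np.float64(-1.5778818539593545e-05), np.float64(0.041559099608873364))
(np.float64(-0.00042126559016131477), np.float64(-4.734721997773392e-05), np.float64(0.04219261912389956))
(np.float64(-0.001431449691363836), np.float64(-7.290783360311876e-05), np.float64(0.016181798766999784))
```

The pulley sits true in the grip: tangential offset about 0 and keyway outer edge at 23.4 mm against 23.5. The target shift is about +0.4 mm in x and +1 mm in y. Lowering to just above the shaft.

carry_out --series '[[[0, 0, 0], [0.01, 0.035, -0.3], 40], [[0, 0, 0], [0.015, 0.035, -0.6], 40], [[0, 0, 0], [0.015, 0.035, -0.85], 40], [[0, 0, 0], [0.015, 0.035, -0.98], 40], [[0, 0, 0], [0.015, 0.035, -0.98], 40], [[0, 0, 0], [0.015, 0.035, -0.98], 40]]'

```text
time: 15.52
position: [0.5609, 0.002, 0.1464]
orientation: [180.0, -0.0, 14.1]
force: [0.3, 1.1, -4.1]
gripper_width: 0.0456
```

Run:
```python
from h import *
import pickle
W=grab("wrist","w13.png");S=grab("side");T=grab("top");pickle.dump((W,S,T),open("p13.pkl","wb"))
crop(W,317,220,75,60,6,"w13c.png");crop(S,310,200,45,45,8,"s13.png")
s=state();print(s["time"],s["position"],s["orientation"],s["force"],s["gripper_width"])
```

```text
15.675 [0.56086207 0.00203048 0.14647888] [-1.79999484e+02 -3.34634547e-02  1.40678984e+01] [-0.177396   -0.06202165 -3.9078737 ] 0.04553711839485342
```

View pics/w13c.png

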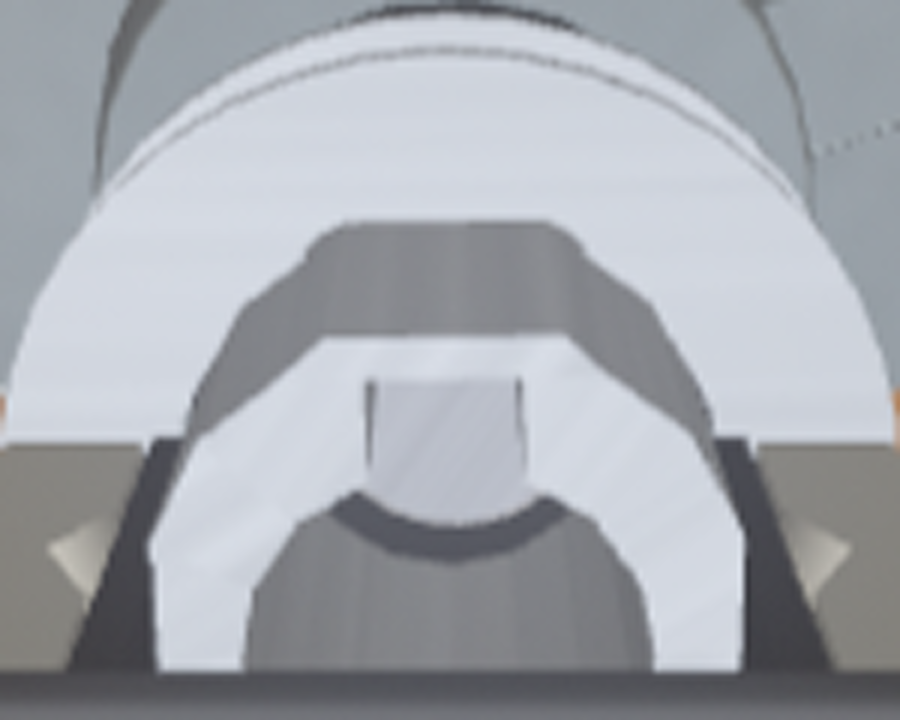

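View pics/s13.png

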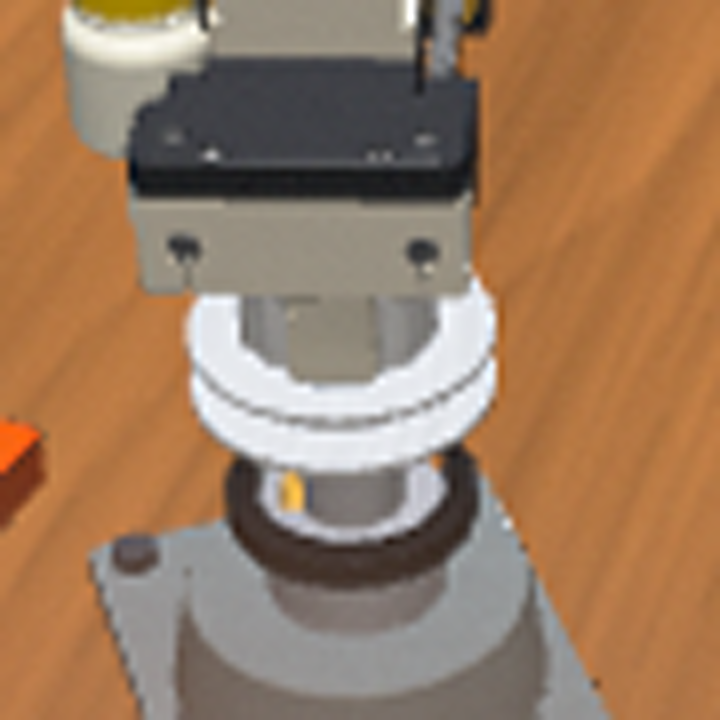

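Through the bore the shaft's rear rim is visible, an arc with its lowest point at crop (447,525). The bore's lower edge is at (450,563), an even crescent. I'll compute the remaining offset.

Run:
```python
from h import *
import pickle
W,S,T=pickle.load(open("p13.pkl","rb"))
f=lambda x,y,z:onz(W,242+x/6,160+y/6,z)[:2]
P0=np.array([.56086,.00203]);c=np.radians(14);r=np.array([np.cos(c),np.sin(c)]);t=np.array([-np.sin(c),np.cos(c)])
Z=.1465-.0258
def circ(pts,z,R=None):
    P=np.array([f(x,y,z) for x,y in pts])-P0;P=np.c_[P@r,P@t]
    # centre with given radius: least squares
    from scipy.optimize import least_squares
    return least_squares(lambda c:np.hypot(*(P-c).T)-R,[0,0]).x
print("bore low",circ([(335,512),(380,545),(450,563),(520,548),(562,512)],Z,.0175), circ([(335,512),(380,545),(450,563),(520,548),(562,512)],Z,.016))
print("shaft top",circ([(362,490),(400,515),(447,525),(495,518),(540,495)],.116,.015),circ([(362,490),(400,515),(447,525),(495,518),(540,495)],.1145,.015))
```

```text
bore low [ 6.08384770e-04 -9.39981785e-05] [-1.16624671e-03 -8.78784937e-05]
shaft top [-6.84162358e-05 -5.15897443e-04] [-0.00081915 -0.00051788]
```

carry_out --series '[[[0, 0, 0], [-0.008, -0.023, 0], 40], [[0, 0, 0], [-0.008, -0.023, -0.05], 40], [[0, 0, 0], [-0.008, -0.023, -0.1], 40], [[0, 0, 0], [-0.008, -0.023, -0.15], 40], [[0, 0, 0], [-0.008, -0.023, -0.18], 40], [[0, 0, 0], [-0.008, -0.023, -0.18], 40]]'

```text
time: 16.42
position: [0.5604, 0.0013, 0.1406]
orientation: [180.0, 0.0, 14.1]
force: [0.3, -0.1, -3.3]
gripper_width: 0.0457
```

Run:
```python
from h import *
s=state();print(s["time"],s["position"],s["orientation"],s["force"],s["wrist_torque"])
```

```text
16.425 [0.56040119 0.00126423 0.14063146] [1.79998671e+02 1.11897208e-02 1.40686904e+01] [ 0.25273912 -0.10092847 -3.28578954] [-0.10689202 -0.09077825 -0.00220685]
```

carry_out --series '[[[0, 0, 0], [0, 0, -0.04], 40], [[0, 0, 0], [0, 0, -0.08], 40], [[0, 0, 0], [0, 0, -0.12], 40], [[0, 0, 0], [0, 0, -0.16], 40], [[0, 0, 0], [0, 0, -0.16], 40]]'

```text
time: 17.05
position: [0.5604, 0.0013, 0.1358]
orientation: [180.0, 0.0, 14.1]
force: [-0.4, 0.1, -3.9]
gripper_width: 0.0459
```

Run:
```python
from h import *
W=grab("wrist");S=grab("side")
crop(W,317,220,75,60,6,"w14c.png");crop(S,310,200,45,45,8,"s14.png")
s=state();print(s["time"],s["position"],s["orientation"],s["force"],s["wrist_torque"])
```

```text
17.15 [0.56046076 0.00129023 0.13597407] [1.79998522e+02 8.32798716e-04 1.40703059e+01] [ 2.57058404e-03  2.94838088e-01 -4.43776535e+00] [-0.06359996 -0.02557026  0.04842517]
```

View pics/w14c.png

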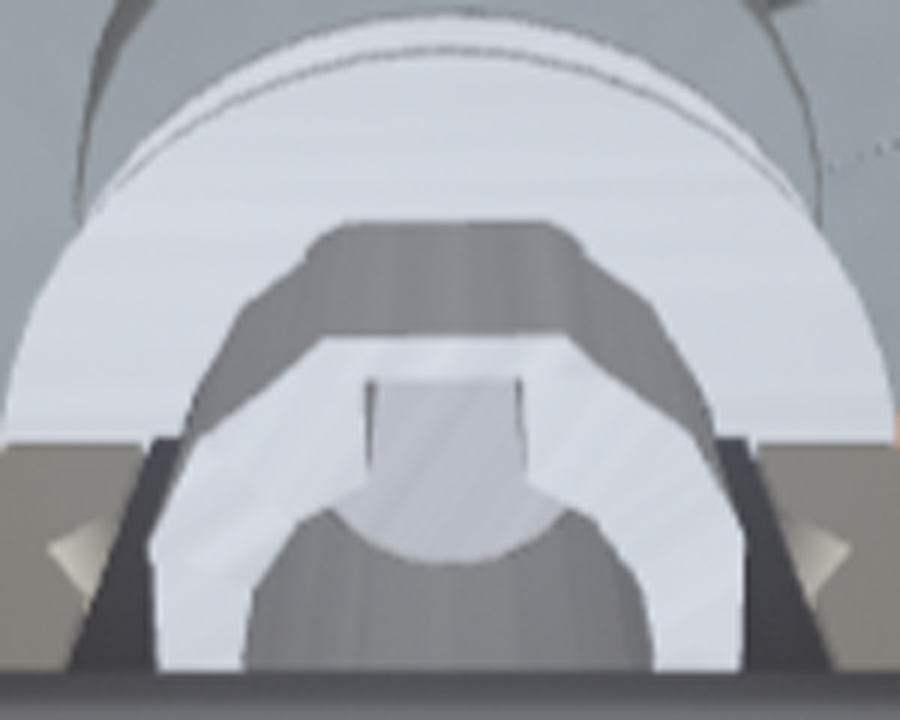

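Shaft and key have both entered the pulley with no side load; the bottom is 4 mm below the key top. Continuing slowly towards the ring.

carry_out --series '[[[0, 0, 0], [0, 0, -0.07], 40], [[0, 0, 0], [0, 0, -0.14], 40], [[0, 0, 0], [0, 0, -0.21], 40], [[0, 0, 0], [0, 0, -0.28], 40], [[0, 0, 0], [0, 0, -0.35], 40], [[0, 0, 0], [0, 0, -0.42], 40], [[0, 0, 0], [0, 0, -0.49], 40], [[0, 0, 0], [0, 0, -0.54], 40], [[0, 0, 0], [0, 0, -0.54], 40]]'

```text
time: 18.27
position: [0.5603, 0.0012, 0.1196]
orientation: [180.0, 0.0, 14.1]
force: [0.3, -0.4, -4.8]
gripper_width: 0.0461
```

Run:
```python
from h import *
s=state();print(s["time"],s["position"],s["orientation"],s["force"],s["wrist_torque"])
```

```text
18.275 [0.5603499  0.00123481 0.11959974] [1.79997478e+02 1.78831438e-02 1.40662037e+01] [ 0.31430215 -0.37703247 -4.84024573] [-0.08194214 -0.01018987  0.04067754]
```

carry_out --series '[[[0, 0, 0], [0, 0, -0.04], 40], [[0, 0, 0], [0, 0, -0.08], 40], [[0, 0, 0], [0, 0, -0.12], 40], [[0, 0, 0], [0, 0, -0.16], 40], [[0, 0, 0], [0, 0, -0.2], 40], [[0, 0, 0], [0, 0, -0.24], 40]]'

```text
time: 19.02
position: [0.5604, 0.0013, 0.1125]
orientation: [180.0, 0.0, 14.1]
force: [-0.8, 0.5, -3.4]
gripper_width: 0.0457
```

Run:
```python
from h import *
s=state();print(s["time"],s["position"],s["orientation"],s["force"],s["wrist_torque"],s["gripper_width"])
```

```text
19.025 [0.56043379 0.00128452 0.11247078] [1.79999777e+02 7.25519549e-04 1.40669997e+01] [-0.80400211  0.53395508 -3.36480221] [-0.05964401 -0.01250443  0.00646529] 0.04574880431400667
```

Run:
```python
from h import *
W=grab("wrist","w15.png");S=grab("side")
crop(S,310,215,45,45,8,"s15.png")
s=state();print(s["position"],s["force"])
```

```text
[0.56032509 0.00124878 0.11237443] [-0.26180659 -0.05147184 -3.9133318 ]
```

View pics/s15.png

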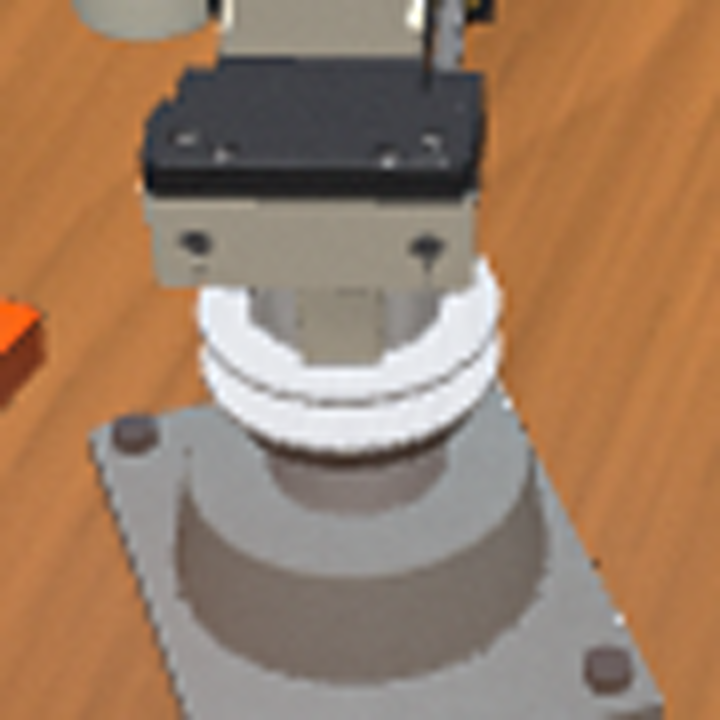

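View pics/w15.png

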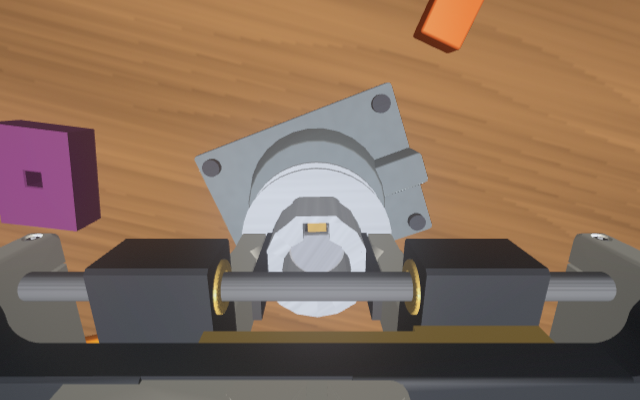

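The key's brass top is visible in the keyway at (316,227), and the ring sits right under the rim. I'll keep pushing gently.

carry_out --series '[[[0, 0, 0], [0, 0, -0.03], 40], [[0, 0, 0], [0, 0, -0.06], 40], [[0, 0, 0], [0, 0, -0.09], 40], [[0, 0, 0], [0, 0, -0.12], 40]]'

```text
time: 19.62
position: [0.5606, 0.0013, 0.1093]
orientation: [180.0, -0.0, 14.1]
force: [-1.7, 0.9, 2.4]
gripper_width: 0.0457
```

Run:
```python
from h import *
s=state();print(s["time"],s["position"],s["orientation"],s["force"],s["wrist_torque"],s["gripper_width"])
```

```text
19.625 [0.5605596  0.0013286  0.10934078] [ 1.79998352e+02 -3.03121419e-02  1.40752502e+01] [-1.74643567  0.87416423  2.40996149] [0.19269295 0.90311656 0.00600132] 0.04571212576680715
```

carry_out --series '[[[0, 0, 0], [0, 0, -0.03], 40], [[0, 0, 0], [0, 0, -0.06], 40], [[0, 0, 0], [0, 0, -0.09], 40], [[0, 0, 0], [0, 0, -0.12], 40]]'

```text
time: 20.12
position: [0.5607, 0.0013, 0.1056]
orientation: [180.0, -0.0, 14.1]
force: [-3.6, 0.8, 9.0]
gripper_width: 0.0456
```

Run:
```python
from h import *
S=grab("side");crop(S,310,215,45,45,8,"s16.png")
s=state();print(s["time"],s["position"],s["orientation"],s["force"],s["wrist_torque"],s["gripper_width"])
```

```text
20.175 [0.56062091 0.00130406 0.10558518] [ 1.79990651e+02 -1.59535076e-02  1.40802791e+01] [-2.07713714  1.08856979  4.78722878] [0.13012139 0.87336798 0.01337895] 0.04591933287745843
```

View pics/s16.png

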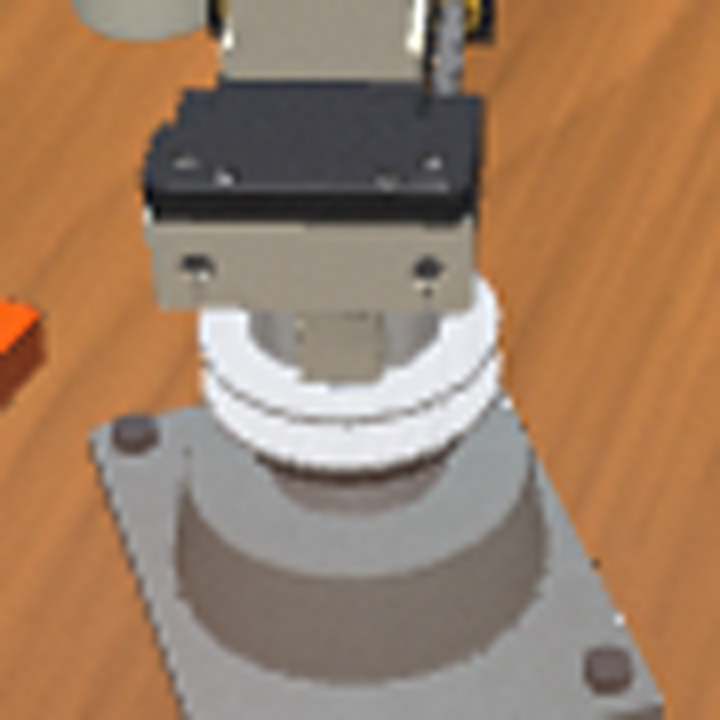

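carry_out --series '[[[0, 0, 0], [0, 0, -0.01], 40], [[0, 0, 0], [0, 0, -0.02], 40]]'

```text
time: 20.42
position: [0.5607, 0.0013, 0.1055]
orientation: [180.0, -0.0, 14.1]
force: [-4.4, 0.0, 10.4]
gripper_width: 0.0459
```

Run:
```python
from h import *
W=grab("wrist");crop(W,317,220,75,60,6,"w17c.png")
s=state();print(s["time"],s["position"],s["orientation"],s["force"],s["wrist_torque"],s["gripper_width"])
```

```text
20.475 [0.56071221 0.00131341 0.10551171] [ 1.79986319e+02 -3.73282543e-02  1.40867082e+01] [-3.45962554  1.47523236  8.750363  ] [0.40020763 1.57286215 0.02138405] 0.04584251390877323
```

View pics/w17c.png

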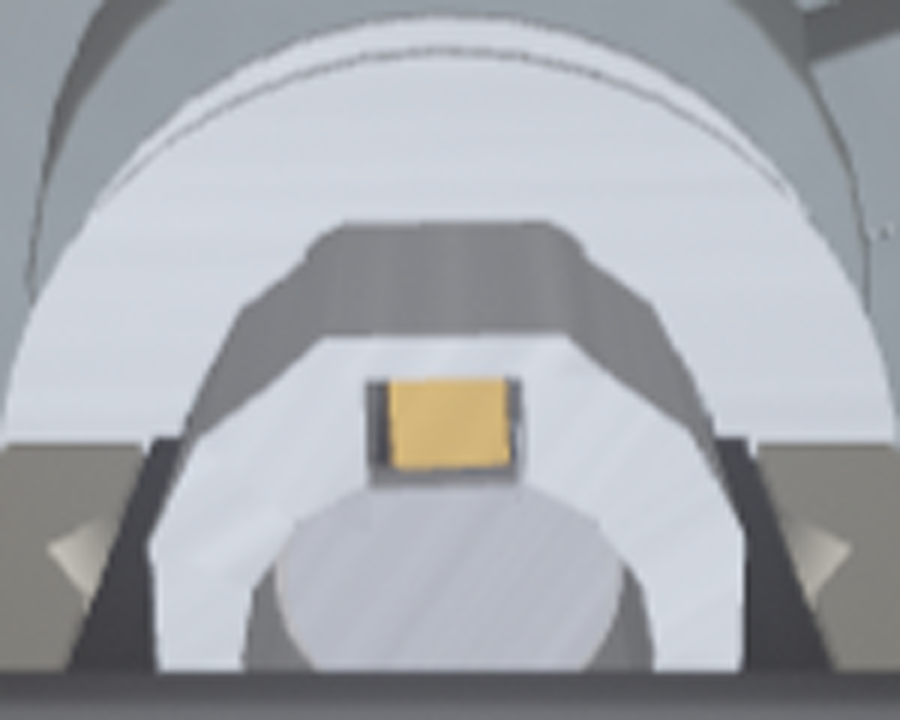

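The force is stiffening at TCP z = 0.1055, against 0.1058 expected for home from the grip height. The torque suggests slightly off-centre contact. I'll relax the grip so the pulley can lie flat, then press evenly on the rim with the fingertips.

carry_out --series '[[[0, 0, 0], [0, 0, 0.01], 45], [[0, 0, 0], [0, 0, 0.01], 50], [[0, 0, 0], [0, 0, 0.01], 56], [[0, 0, 0], [0, 0, 0.01], 56], [[0, 0, 0], [0, 0, 0.01], 56]]' --squeeze 10

```text
time: 21.1
position: [0.5605, 0.0012, 0.1049]
orientation: [180.0, 0.0, 14.1]
force: [-0.0, -0.1, 0.0]
gripper_width: 0.056
```

Run:
```python
from h import *
W=grab("wrist");S=grab("side");crop(S,310,215,45,45,8,"s18.png")
crop(W,317,220,75,60,6,"w18c.png")
s=state();print(s["time"],s["position"],s["orientation"],s["force"],s["wrist_torque"],s["gripper_width"])
```

```text
21.2 [0.56045712 0.00125449 0.10498561] [1.79997282e+02 4.10716645e-03 1.40678003e+01] [-0.51226069  0.53015353 -0.50979994] [-0.02177002 -0.02516814  0.03602998] 0.056067169849665754
```

View pics/w18c.png

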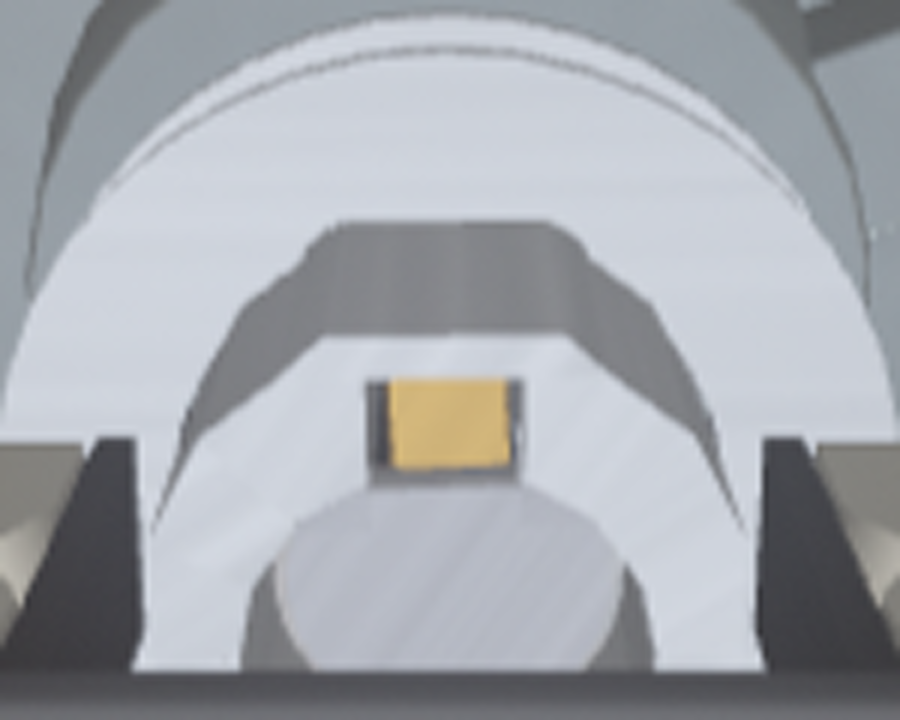

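View pics/s18.png

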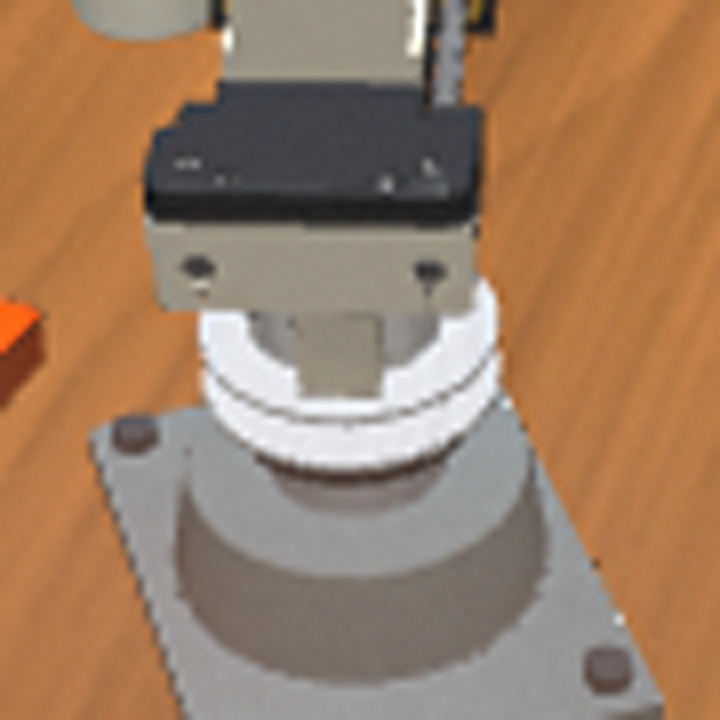

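The pulley stays put when released, with the key visible in the keyway (crop 388–508, 380–468). Now a gentle press with the fingertips on the rim.

carry_out --series '[[[0, 0, 0], [0, 0, -0.04], 56], [[0, 0, 0], [0, 0, -0.08], 56], [[0, 0, 0], [0, 0, -0.11], 56], [[0, 0, 0], [0, 0, -0.13], 56]]'

```text
time: 21.7
position: [0.5604, 0.0013, 0.1011]
orientation: [180.0, 0.0, 14.1]
force: [-0.4, 0.5, -0.6]
gripper_width: 0.0559
```

Run:
```python
from h import *
s=state();print(s["time"],s["position"],s["force"],s["wrist_torque"],s["gripper_width"])
```

```text
21.7 [0.56040382 0.00126246 0.10105675] [-0.40560827  0.48294551 -0.61187307] [-0.09865943 -0.02579496 -0.02150966] 0.0559245830150711
```

carry_out --series '[[[0, 0, 0], [0, 0, -0.015], 56], [[0, 0, 0], [0, 0, -0.03], 56], [[0, 0, 0], [0, 0, -0.045], 56], [[0, 0, 0], [0, 0, -0.06], 56]]'

```text
time: 22.2
position: [0.5605, 0.0013, 0.1001]
orientation: [180.0, -0.0, 14.1]
force: [-3.1, 1.2, 10.3]
gripper_width: 0.0558
```

Run:
```python
from h import *
s=state();print(s["time"],s["position"],s["force"],s["wrist_torque"],s["gripper_width"])
```

```text
22.2 [0.56054983 0.00127963 0.10005573] [-3.14350672  1.20087243 10.33456166] [ 0.26301066  1.35735869 -0.00547121] 0.05584219265150841
```

Contact came at z ≈ 0.1003, and the rim top at home is 0.100. One firmer but still gentle press to confirm it is seated.

carry_out --series '[[[0, 0, 0], [0, 0, -0.012], 56], [[0, 0, 0], [0, 0, -0.024], 56], [[0, 0, 0], [0, 0, -0.024], 56]]'

```text
time: 22.58
position: [0.5606, 0.0013, 0.0999]
orientation: [180.0, -0.0, 14.1]
force: [-4.9, 0.2, 11.2]
gripper_width: 0.0559
```

Run:
```python
from h import *
S=grab("side");crop(S,310,215,45,45,8,"s19.png")
s=state();print(s["time"],s["position"],s["force"],s["wrist_torque"],s["gripper_width"])
```

```text
22.625 [0.560606   0.00126192 0.09992134] [-4.42873306  1.28883268 12.01277313] [ 0.28796886  1.69138065 -0.06654725] 0.0558813285082182
```

carry_out --series '[[[0, 0, 0], [0, 0, -0.015], 56], [[0, 0, 0], [0, 0, -0.03], 56], [[0, 0, 0], [0, 0, -0.04], 56], [[0, 0, 0], [0, 0, -0.04], 56]]'

```text
time: 23.12
position: [0.5607, 0.0013, 0.0998]
orientation: [180.0, -0.1, 14.1]
force: [-8.3, 1.7, 21.6]
gripper_width: 0.0559
```

Run:
```python
from h import *
s=state();print(s["time"],s["position"],s["force"],s["wrist_torque"],s["gripper_width"])
```

```text
23.125 [0.56065996 0.00127053 0.09981345] [-8.28317347  1.65619718 21.5820916 ] [5.79442313e-01 3.13831061e+00 2.48811747e-03] 0.055873744766977124
```

That is a hard stop at 0.0998 with 21 N, so the pulley is seated. Backing off straight up and checking.

carry_out --series '[[[0, 0, 0], [0, 0, 0.1], 60], [[0, 0, 0], [0, 0, 0.4], 66], [[0, 0, 0], [0, 0, 1.2], 70], [[0, 0, 0], [0, 0, 2.4], 70], [[0, 0, 0], [-1, 0, 3.4], 70], [[0, 0, 0], [-2, 0, 3.7], 70], [[0, 0, 0], [-2, 0, 3.7], 70], [[0, 0, 0], [-2, 0, 3.7], 70]]'

```text
time: 24.12
position: [0.5008, 0.0014, 0.2087]
orientation: [-180.0, -0.0, 14.1]
force: [-0.2, 0.4, 0.7]
gripper_width: 0.0701
```

Run:
```python
from h import *
import pickle
W=grab("wrist");S=grab("side","s20f.png");T=grab("top","t20.png");crop(S,310,215,45,45,8,"s20.png");pickle.dump((W,S,T),open("p20.pkl","wb"))
u,v=proj(W,[.5606,.0015,.12]);print(u,v,np.array(proj(W,[.5606,.0015,.116])));crop(W,u,v,60,50,7,"w20c.png")
s=state();print(s["time"],s["position"],s["force"])
```

```text
335.82332892319715 125.45005103920207 [335.52638796 125.03164076]
24.275 [0.50080033 0.00125961 0.20786384] [-0.51307912 -0.20407308  0.56851467]
```

View pics/w20c.png

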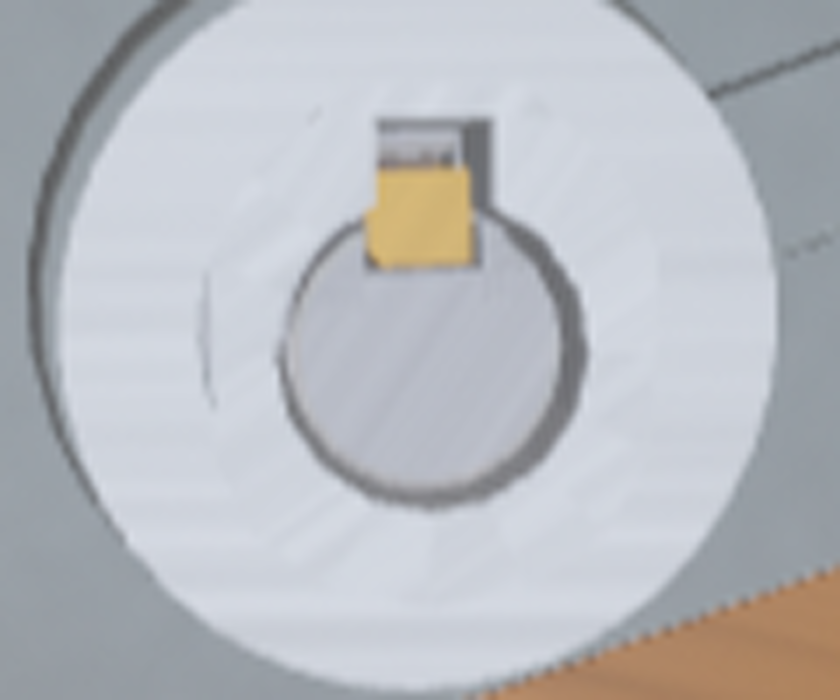

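View pics/s20.png

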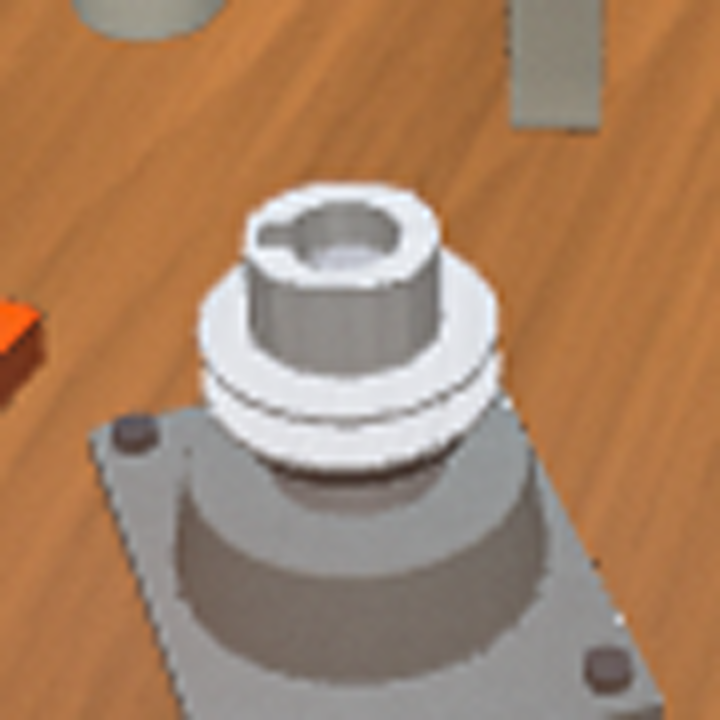

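View pics/s20f.png

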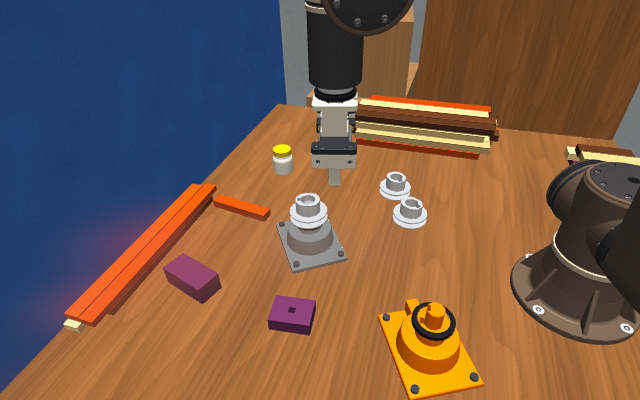

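The wrist view shows the brass key in its slot under the pulley (crop 370–475, 165–268). The side view shows the pulley flat on the shoulder with the ring pressed below the rim, and the wood and jar unmoved. One height cross-check, then I'll hand in.

Run:
```python
from h import *
import pickle
W,S,T=pickle.load(open("p20.pkl","rb"));T0,S0=pickle.load(open("ts0.pkl","rb"))
print("boss top",tri((W,275+433/7,75+352/7),(S,265+343/8,170+236/8)))
# bystanders: image change in side view
d=cv2.absdiff(S["frame"],S0["frame"]).max(2)
for n,(u,v,w,h) in {"purple":(192,278,32,26),"strip":(242,207,34,14),"jar":(283,160,14,16)}.items(): print(n,d[v-h:v+h,u-w:u+w].max(), (d[v-h:v+h,u-w:u+w]>40).sum())
print(sign_off())
```

```text
boss top (array([0.56155913, 0.00161488, 0.13071042]), [np.float64(5.97280707455585e-06), np.float64(5.972807074502552e-06)])
purple 8 0
strip 18 0
jar 10 0
the job is handed in; nothing more can be done
None
```

The key is in its slot, fully down in its pocket, and the pulley is pressed home over it, with the black ring pushed down beneath it. I handed the job in at about 24 s with the arm clear.

- **Key:** I took it from the purple stand, lowered it into the slot without feeling any contact force, and let it drop in. From above, its top sits just below the shaft rim and its inner face is against the slot floor. It leans about 0.9 mm to one side, within its play.
- **Pulley:** I used the one farthest from the base. It slid over the shaft and key with no side load. I finished by pressing on the rim with the fingertips. It came to a hard stop at z = 0.0998 m under about 21 N, where 0.100 is expected for home.
- **Last checks:** The top of the pulley measured 0.1307 m from two views, where 0.130 is expected. The brass key still showed in the keyway, and the loose wood and jar had not moved in the side view.
- **What disagreed:** The ring first pushed back about 4 mm lower than I had worked out, so it may have started partly lowered. While pressing there was also a sideways force of up to 8 N and a matching torque, which I put down to arm flex. The side picture showed no tilt.

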